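Latch the stain filter shut

TASK

Close the draw latch on top of the steel stain filter: put its wire loop over the upright keeper hook on the cover and draw it back under the hook's lip only until it just bears lightly on the post, let go of it, then press the lever over, back and down, past its toggle point until it stays locked flat. Use no more force than the latch asks for, and leave the things around the filter where they are.

Things in the scene. Friction and masses are not known exactly. Their poses are not given: they have to be found in the camera images.
- filter: stain filter, bolted down: base plate 225 x 85 x 10 mm carrying side by side a fixed steel body and a sliding steel cover (tops 50 mm above the table, 66 mm wide). Origin on the table straight below the lever's pivot; z up; x runs from lever to keeper hook; y along the axles.
- pivot (a point): centre of the lever's pivot axle (along the filter's y), 85 mm above the table; fixed.
- keeper (a point): NOMINAL centre of the loop's bar when hooked: 75 mm from the pivot in the filter's x, same height; fixed to the filter. The screw-set hook really stands up to 6 mm either way of this along x; that is not measured: find it by feel. The bar goes over the lip, down beyond it (+x side), then back (-x) under the lip against the post, at 0 to 8 mm below this point.
- cover: sliding steel cover, 68 x 66 x 38 mm; moves only with the gasket; origin and axes as the filter's. On it the keeper hook: post 14 mm wide (y), 10 mm thick, its +x face nominally 2 mm short (-x) of keeper; at the top a lip 14 mm wide, pointing to +x, overhanging that face by 2.5 mm; lip underside 3.5 mm and top 8 mm above keeper.
- loop_bar (a point): middle of the loop's crossbar, the wire loop's free end: a round bar 4 mm thick along the filter's y with a 12 mm ball on each end (50 mm over both: pinch these from above; the bar can turn in the grip). The side wires, 31 mm apart, pass either side of the hook. The lever swings along when the bar is moved and resists with some 2 to 5 N in x near the hook.
- loop: the wire loop; origin at the middle of its axle on the lever, 30 mm from the pivot; x points to the bar, 96.5 mm away. A light spring lifts the loop up to its stop (about 0.1 N at the bar): a bar let go of outside the lip rises off the hook, one under the lip stays.
- handle: the lever's flat handle plate, 55 x 22 x 6 mm (black sleeve on its outer end). Origin at its centre, 60 mm from the pivot; its x points outward from the pivot. Pushed over from the side that faces the hook. Locked, it lies level towards the filter's -x, 85 mm above the table. Takes up to about 15 N at its centre, most a little before the toggle point.
- lever (a joint): lever angle (rad): 0 fully forward (handle 55 degrees above the filter's +x), growing as it swings up and back over to -x; handle's angle above +x = 55 degrees + this. Toggle point about 1.92, locked on its stop at 2.18. With the loop snug on the hook about 0.65 to 1.45. Friction keeps it where it is left.
- gasket (a joint): how far the cover is drawn against its soft gasket (m): 0 loose; 6.5 N per mm; 1.5 to 14 mm when locked, by the hook's setting.
- spare_ring: bystander, to be left alone: spare rubber seal ring, 48 mm across, 8 mm high, lying beside the filter; origin at the centre of its underside.
- spanner: bystander, to be left alone: steel spanner, 140 mm long, lying beside the filter; origin at the centre of its underside.
- green_bottle: bystander, to be left alone: green glass bottle, 64 mm across, 180 mm high; origin at the centre of its underside.
- amber_bottle: bystander, to be left alone: amber glass bottle, 52 mm across, 120 mm high; origin at the centre of its underside.
- white_bottle: bystander, to be left alone: white plastic bottle, 56 mm across, 150 mm high; origin at the centre of its underside.
- beaker: bystander, to be left alone: glass beaker, 70 mm across, 90 mm high; origin at the centre of its underside.
- slide_tray: bystander, to be left alone: white slide tray, 90 x 140 x 25 mm; origin at the centre of its underside.

How it is judged (in metres and radians):
On the way:
1. the loop's bar is hooked behind the keeper post under its lip and let go, with the lever not yet thrown (x of loop_bar in the frame of filter between 0.067 and 0.0845 m and z of loop_bar in the frame of filter between 0.065 and 0.0885 m and value of joint lever below 1.85 rad and contact force between the fingers and loop below 0.2 N), for 0.3 s.
At the end, for the whole second after the job is handed in: the lever is past its toggle point and down on its stop (within 0.08 rad) at rest, with the loop under tension on the keeper hook (over 5 N) and the cover drawn at least 1 mm against its gasket (value of joint lever above 2.1 rad and value of joint gasket above 0.001 m and contact force between loop and cover above 5 N and velocity of joint lever below 0.1 rad/s); the robot touches nothing.
It fails at once if the loop is pulled against the hook with over 6 N while the fingers hold it (contact force between the fingers and loop above 0.5 N and contact force between loop and cover above 6 N).
It fails at once if the handle is forced with over 30 N (contact force between the fingers and handle above 30 N).
It fails at once if the cover or its hook is struck with over 25 N (contact force between the arm and cover above 25 N).
It fails at once if a bystander is pushed more than 40 mm from its place (distance of any of spare_ring, spanner, green_bottle, amber_bottle, white_bottle, beaker, slide_tray from where it was at the start of the episode above 0.04 m).
It also fails if it takes over 69 s, if anything falls off the work surface, if the arm or the gripper's body presses on something with over 40 N, if the wrist force passes 120 N, or if a joint passes its speed limit or range.

ROBOT

A 7-joint arm with a two-finger parallel gripper is mounted at the origin on the work surface. World frame = base frame: x ahead of the robot, y to its left, z up, the work surface at z = 0. Lengths are in m, angles in degrees, forces in N, time in s.
With the tool pointing down it reaches from about 0.4 to 0.875 m from the base axis. Payload 6.5 kg.
Tool frame: the origin (TCP) lies at the very end of the fingers, on their centre line; the grasp point (between the pads) lies 19 mm behind it (arm.grasp_offset is the distance from the TCP to the grasp point, in m); z points along the fingers, y is the line along which they close (so a half turn about z gives the same grasp; the last joint's range is limited). The gripper opens to 88 mm and grips with 3 to 60 N. Pads are 18 mm wide; open, the fingers measure 123 mm over their backs; the gripper's body (75 mm by 187 mm) begins 45 mm behind the grasp point.
Start: joints at [67.254, 30.733, -0.252, 88.115, 0.149, 61.152, -4.079], TCP at [0.211, -0.615, 0.239] pointing down, gripper open.
Joint ranges: [-154.64, 154.64], [-21.42, 123.67], [-72.66, 72.17], [13.99, 137.28], [-74.86, 254.86], [10.95, 109.41], [-158.01, 158.01]. Speed limits (degrees/s): [136.94, 136.94, 180, 180, 180, 180, 180].

INTERFACE

Orientations are given as [roll, pitch, yaw] about the fixed x, y, z axes, in that order (R = Rz(yaw) Ry(pitch) Rx(roll)).
In Python, from plant import arm, imaging, ticket, spotter gives the robot as it stands. The module is installed in compiled form; this text tells all that it offers.
- The arm moves only by the tool send_rows, never from a script. Its argument "series" is a list of rows, each an object with "jaw": the opening in per cent of the stroke, from 0 (shut) to 100 (fully open); "xyz": the shift along the tool's x, y, z scaled (see below), a list of three; "dr": the turn, a rotation vector about the tool's x, y, z scaled (see below), a list of three. A call has exactly 10 rows; each row is the pose to reach, as a shift and turn from the pose commanded when the call began, along the tool's axes at that moment; what a row does not reach only later rows make up. The controller multiplies each number of a shift by 600 mm and each number of a turn by 0.5 rad. A row lasts 1/8 s, in which the tool goes at most 62.5 mm and 10.7 degrees, less where a joint would pass 70% of its speed; a pose out of reach is approached as far as the arm can. A call with a number of a shift or a turn outside -1 to 1 is refused whole. A call with a gripper value outside its range is refused whole. The fingers move at their own pace and stop on an object; "newtons" is the grip in N (left out, the last holds). Time passes only in rows, so rows that repeat a pose let the fingers close, or fill a call up. It gives the time, the measured TCP pose, the force, the opening and the grip force at its end, in the units of the state.
- arm.get_state(): the state, without advancing time (a new reading comes with each control period).
- imaging.camera(name): name is "side" or "top" or "wrist"; returns the picture (400x640x3 uint8, red, green, blue); there is no depth.
- imaging.camera_info(name): a dict with "K" (3x3 intrinsics, pixels), "R" (3x3) and "t" (3): a world point X has camera coordinates R X + t; the wrist camera has in their place "mount" (4x4, takes a point from camera to tool coordinates, whose origin is the TCP and whose axes are the flange's). Camera axes: x right, y down, z forward; pixel columns grow to the right and rows downward; lengths in m; the calibration is good to about 2 mm. A picture is of the moment at which its call begins: read the wrist's pose just before it. camera_info takes no time and is no camera call.
- ticket.close_job(): hands the job in; it is judged then, once.
Trained networks look in the newest picture that a camera, given by its name, has taken for a name from the list of things; names that differ only in an ending like _2 or _b are one class to them, and where a whole thing is asked for, a point or a joint stands for the part that bears it (a point fixed in the world has none). Each returns a list of dicts, best first, with "conf" (0 to 1); they miss things now and then, are a little off and sometimes report something else, mostly with a low value. They report only what shows in the picture. A call takes as long as a camera call.
- spotter.recognise(camera, label): "box" ([centre column, centre row, width, height] in pixels, round what is visible of it).
- spotter.cut_out(camera, label): "mask" (400x640 bool, what is visible of it) and "box" ([centre column, centre row, width, height] in pixels, round what is visible of it).
The state is a dict: "time_s": time; "joints": joint angles; "qd": joint speeds; "joint_efforts": joint torques, N m; "tcp_pos": TCP position; "ee_rot": TCP orientation; "ft_force": force on the tool from outside, world axes, zero at the start; "wrist_torque": the same for the moment, N m; "grip_width": finger opening in m; "grasp_force": force on a finger pad.
Only numpy, scipy, OpenCV 4.12 (cv2) and the standard library are available. Lean on these libraries where they do the work, as an engineer would, in place of code of your own. Each camera call takes 0.05 s, during which the arm holds its last target. There are 200 camera calls.

## Working session

There is one attempt and no reset: what is moved stays moved. The work goes in short steps, Python scripts to look and compute and a tool call to move; the robot and the scene stay as the last step left them, time stands still between calls to the robot, and variables do not carry over. Pictures are saved under pics/ and viewed, at most 10 in all, crops included, and the job is handed in when it is done.

Besides the shell and the picture viewer there is one more tool, called as name([rows], argument=value, ...), one row to a line, values as JSON. send_rows: Moves the arm, as the interface text tells. Its arguments: {"type":"object","properties":{"series":{"type":"array","items":{"type":"object","properties":{"jaw":{"type":"number"},"xyz":{"type":"array","items":{"type":"number"}},"dr":{"type":"array","items":{"type":"number"}}}}},"newtons":{"type":"number"}},"required":["series"]}

```bash
mkdir -p pics
cat > h.py <<'E'
import numpy as np, cv2
from plant import arm, imaging, ticket, spotter
from scipy.spatial.transform import Rotation as Ro
def cam(n):
    i=imaging.camera_info(n)
    if 'mount' in i:
        s=arm.get_state(); T=np.eye(4); T[:3,:3]=Ro.from_euler('xyz',s['ee_rot'],degrees=True).as_matrix(); T[:3,3]=s['tcp_pos']
        M=np.linalg.inv(T@np.array(i['mount'])); R,t=M[:3,:3],M[:3,3]
    else: R,t=np.array(i['R']),np.array(i['t'])
    return np.array(i['K']),R,t
def proj(c,X):
    K,R,t=c; p=K@(R@np.array(X)+t); return p[:2]/p[2]
def ray(c,uv):
    K,R,t=c; d=R.T@np.linalg.inv(K)@np.array([uv[0],uv[1],1.]); return -R.T@t,d/np.linalg.norm(d)
def atz(c,uv,z):
    o,d=ray(c,uv); return o+d*(z-o[2])/d[2]
def tri(cs,uvs):
    A=0;b=0
    for c,uv in zip(cs,uvs):
        o,d=ray(c,uv);P=np.eye(3)-np.outer(d,d);A=A+P;b=b+P@o
    return np.linalg.solve(A,b)
def snap(n,f=None):
    c=cam(n); im=imaging.camera(n)
    if f: cv2.imwrite('pics/'+f,im[:,:,::-1])
    return c,im
E
python3 - <<'E'
from h import *
s=arm.get_state();print(s)
a=[]
for n in('side','top','wrist'):
    c,im=snap(n);a.append(im)
    print(n,'campos',(-c[1].T@c[2]).round(3))
    if n!='wrist':
      for l in('filter','handle','loop_bar','loop','keeper','cover','pivot'):
        try:
            r=spotter.recognise(n,l);print(n,l,[(np.round(q['box']).tolist(),round(q['conf'],2)) for q in r[:2]])
        except Exception as e: print(l,e)
cv2.imwrite('pics/a_side.png',a[0][:,:,::-1]);cv2.imwrite('pics/a_top.png',a[1][:,:,::-1])
E
```

```text
{'time_s': 0.0, 'joints': array([67.25371541, 30.77764666, -0.25249072, 88.16870189,  0.14946544,
       61.15295737, -4.07989474]), 'qd': array([0.0762265 , 0.05900739, 0.07725465, 0.04017721, 0.04463211,
       0.04701071, 0.0084095 ]), 'joint_efforts': array([ 2.17269721e-04, -5.70974994e+01,  9.91110541e-01, -2.51599503e+01,
       -5.61376917e-02,  1.78918953e-02,  1.63589525e-04]), 'tcp_pos': array([ 0.21088504, -0.61419901,  0.23785128]), 'ee_rot': array([-1.79901383e+02,  8.63064620e-03,  1.89556653e+01]), 'ft_force': array([ 0.03057944, -0.85298256,  0.35382731]), 'wrist_torque': array([-0.06813215, -0.02892818, -0.0075849 ]), 'grasp_force': 0.0, 'grip_width': 0.08848480647241813}
side campos [0.258 0.798 0.915]
side filter [([327.0, 186.0, 84.0, 60.0], 0.91)]
side handle [([342.0, 163.0, 16.0, 16.0], 0.4)]
side loop_bar []
side loop [([367.0, 164.0, 4.0, 14.0], 0.63)]
side keeper [([328.0, 185.0, 82.0, 59.0], 0.69), ([354.0, 195.0, 26.0, 33.0], 0.38)]
side cover [([353.0, 194.0, 28.0, 37.0], 0.71), ([350.0, 178.0, 36.0, 9.0], 0.4)]
side pivot [([328.0, 188.0, 86.0, 60.0], 0.77)]
top campos [0.303 0.076 1.407]
top filter [([362.0, 198.0, 44.0, 79.0], 0.92)]
top handle [([370.0, 197.0, 10.0, 10.0], 0.46)]
top loop_bar [([375.0, 210.0, 22.0, 30.0], 0.64), ([182.0, 257.0, 52.0, 44.0], 0.34)]
top loop [([378.0, 221.0, 13.0, 7.0], 0.71), ([237.0, 157.0, 20.0, 22.0], 0.56)]
top keeper [([364.0, 200.0, 49.0, 84.0], 0.88), ([368.0, 219.0, 31.0, 22.0], 0.2)]
top cover [([368.0, 220.0, 29.0, 27.0], 0.91), ([195.0, 185.0, 32.0, 30.0], 0.36)]
top pivot [([364.0, 199.0, 49.0, 81.0], 0.65)]
wrist campos [ 0.275 -0.592  0.386]
```

Run:
```python
from h import *
a=cv2.imread('pics/a_side.png');b=cv2.imread('pics/a_top.png')
A=cv2.resize(a[120:250,230:430],(800,520),interpolation=3);B=cv2.resize(b[130:270,280:450],(680,560),interpolation=3)
out=np.hstack([cv2.resize(a,(400,250)),cv2.resize(b,(400,250))])
d=np.hstack([cv2.resize(A,(460,299)),cv2.resize(B[:, :],(340,280)) if 0 else cv2.resize(B,(340,299))])
cv2.imwrite('pics/m.png',np.vstack([out,d]))
c=cam('top');K=c[0];print(K[0,0],(c[1].T@[1,0,0]).round(2),(c[1].T@[0,1,0]).round(2))
print(atz(c,[362,198],.03),atz(c,[368,220],.05))
```

```text
474.5118643941225 [-0.03 -1.    0.01] [-0.98  0.03 -0.17]
[ 0.55065483 -0.07073705  0.03      ] [ 0.48207021 -0.08309926  0.05      ]
```

View pics/m.png

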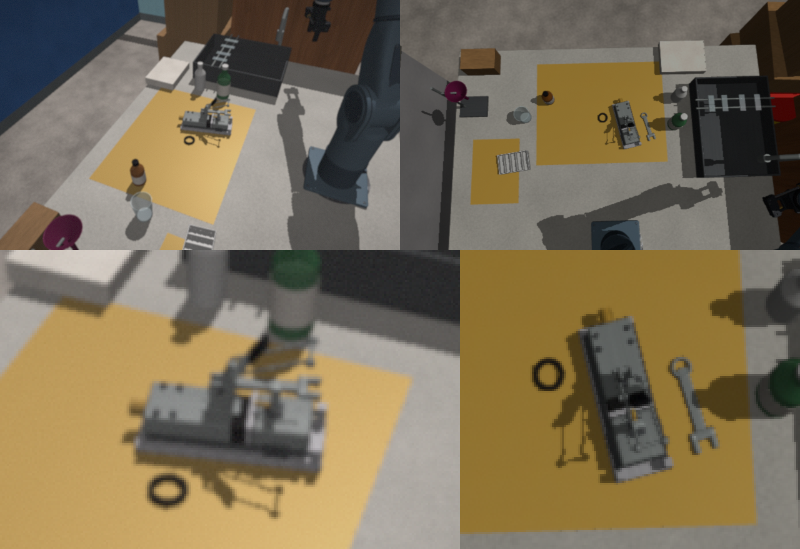

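The pictures show the filter's long axis with +x pointing back towards the robot (yaw about 195°). The hook end is nearest the robot, and the lever is up and forward with the loop hanging in the air. The ring lies to its left, with the spanner and green bottle to its right.

Run:
```python
from h import *
i=imaging.camera_info('wrist');print(np.round(i['mount'],3).tolist(),np.round(i['K'],1).tolist())
c,im=snap('top');cs,_=snap('side')
for l,z in(('filter',.03),('cover',.05),('green_bottle',.18),('spanner',.005),('spare_ring',.004),('white_bottle',.15)):
    r=spotter.cut_out('top',l)
    if r:
        ys,xs=np.nonzero(r[0]['mask']);print(l,round(r[0]['conf'],2),len(xs),atz(c,[xs.mean(),ys.mean()],z).round(3))
        if l in('filter','cover'):
            print(cv2.minAreaRect(np.c_[xs,ys].astype(np.float32)))
r=spotter.recognise('side','green_bottle');b=r[0]['box'];print('gb base side',atz(cs,[b[0],b[1]+b[3]/2-4],0).round(3))
```

```text
[[0.001, -0.965, -0.264, 0.068], [1.0, 0.001, 0.001, -0.001], [-0.0, -0.264, 0.965, -0.147], [0.0, 0.0, 0.0, 1.0]] [[295.8, 0.0, 317.9], [0.0, 295.8, 201.4], [0.0, 0.0, 1.0]]
filter 0.97 2093 [ 0.547 -0.071  0.03 ]
((360.99462890625, 196.73243713378906), (79.9178466796875, 30.143802642822266), 72.89727020263672)
cover 0.68 456 [ 0.489 -0.079  0.05 ]
((366.6207580566406, 217.85671997070312), (23.085575103759766, 26.15865707397461), 77.00537872314453)
green_bottle 0.86 678 [ 0.53  -0.269  0.18 ]
spanner 0.68 345 [ 0.539 -0.176  0.005]
spare_ring 0.46 114 [0.589 0.038 0.004]
white_bottle 0.79 512 [ 0.654 -0.295  0.15 ]
gb base side [ 0.544 -0.294 -0.   ]
```

send_rows([
  {"jaw": 100, "xyz": [0.08, -0.067, -0.05], "dr": [0, 0, 0]},
  {"jaw": 100, "xyz": [0.16, -0.134, -0.07], "dr": [0, 0, 0]},
  {"jaw": 100, "xyz": [0.24, -0.2, -0.07], "dr": [0, 0, 0]},
  {"jaw": 100, "xyz": [0.32, -0.267, -0.07], "dr": [0, 0, 0]},
  {"jaw": 100, "xyz": [0.4, -0.334, -0.07], "dr": [0, 0, 0]},
  {"jaw": 100, "xyz": [0.48, -0.4, -0.07], "dr": [0, 0, 0]},
  {"jaw": 100, "xyz": [0.56, -0.467, -0.07], "dr": [0, 0, 0]},
  {"jaw": 100, "xyz": [0.64, -0.534, -0.07], "dr": [0, 0, 0]},
  {"jaw": 100, "xyz": [0.72, -0.6, -0.07], "dr": [0, 0, 0]},
  {"jaw": 100, "xyz": [0.79, -0.668, -0.07], "dr": [0, 0, 0]},
])

```text
time_s: 2.55
tcp_pos: [0.5286, -0.0832, 0.281]
ee_rot: [180.0, -0.0, 18.9]
ft_force: [0.9, 0.0, -0.7]
grip_width: 0.0882
grasp_force: 0.0
```

Run:
```python
from h import *
s=arm.get_state();print(s['time_s'],s['tcp_pos'],s['ee_rot'],s['ft_force'])
c,im=snap('wrist','w1.png')
for l in('filter','cover','handle','loop_bar','loop','keeper','pivot'):
    r=spotter.recognise('wrist',l);print(l,[(np.round(q['box'],1).tolist(),round(q['conf'],2)) for q in r[:2]])
```

```text
2.55 [ 0.52861683 -0.08318957  0.28098327] [ 1.79968434e+02 -3.74774625e-02  1.89240549e+01] [ 0.85968748  0.01896944 -0.65445976]
filter [([315.4, 153.3, 75.5, 210.9], 0.66)]
cover [([311.0, 199.4, 65.2, 56.6], 0.85)]
handle [([311.1, 185.5, 26.9, 47.2], 0.59)]
loop_bar [([304.0, 206.7, 47.7, 97.3], 0.77), ([378.0, 179.6, 38.3, 94.6], 0.29)]
loop [([304.6, 208.8, 46.1, 97.7], 0.84)]
keeper [([315.9, 153.7, 75.7, 212.7], 0.95)]
pivot [([316.0, 154.7, 77.7, 214.1], 0.61)]
```

View pics/w1.png

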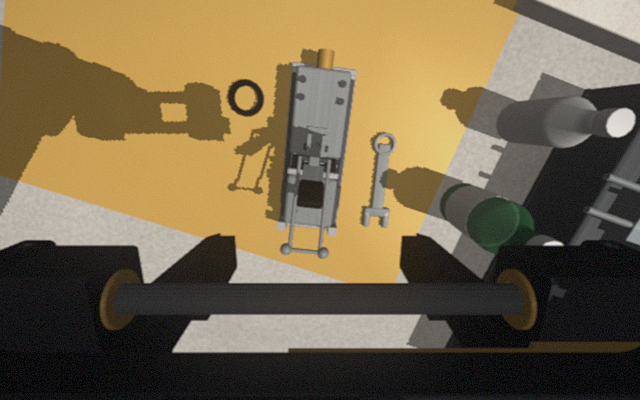

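The picture shows the two balls of the loop bar at about (286,249) and (323,253), the handle sleeve at (311,192), the filter running from (325,55) to (310,228), and all bystanders clear of it.

Run:
```python
from h import *
c=cam('wrist');im=cv2.imread('pics/w1.png')
for z,ps in((.01,[(293,65),(280,225),(355,70),(337,235)]),(.15,[(286,249),(323,253)])):
    P=[atz(c,p,z) for p in ps];print(np.round(P,4).tolist())
    for a,b in zip(P[::2],P[1::2]): print(np.degrees(np.arctan2(*(b-a)[1::-1])),np.linalg.norm(b-a))
cv2.imwrite('pics/w1c.png',cv2.resize(im[40:265,220:400],(640,800),interpolation=cv2.INTER_CUBIC)[:,:][:800][::1][:800])
x=cv2.resize(im[40:265,260:380],None,fx=2.66,fy=2.66,interpolation=cv2.INTER_CUBIC)
y=cv2.resize(im[130:265,265:355],None,fx=4.43,fy=4.43,interpolation=cv2.INTER_CUBIC)
h=min(len(x),len(y));cv2.imwrite('pics/w1c.png',np.hstack([x[:h],y[:h]]));print(x.shape,y.shape)
```

```text
[[0.6464, -0.0115, 0.01], [0.4298, -0.0596, 0.01], [0.6668, -0.0899, 0.01], [0.4422, -0.1458, 0.01]]
-167.48390495124735 0.22182620679447326
-166.0277925584965 0.23137156049630525
[[0.461, -0.0744, 0.15], [0.469, -0.1116, 0.15]]
-77.91377431649074 0.03796677149165262
(598, 319, 3) (598, 399, 3)
```

View pics/w1c.png

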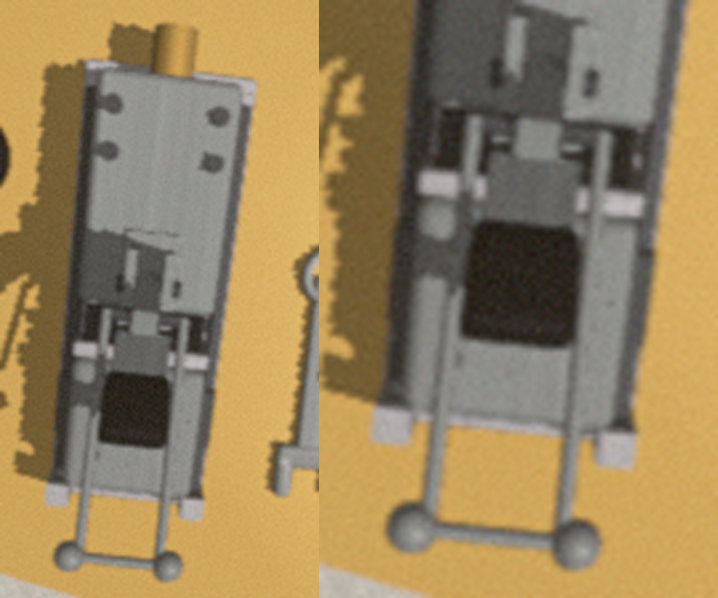

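send_rows([
  {"jaw": 100, "xyz": [-0.035, -0.006, 0.04], "dr": [0, 0, 0.07]},
  {"jaw": 100, "xyz": [-0.07, -0.012, 0.09], "dr": [0, 0, 0.14]},
  {"jaw": 100, "xyz": [-0.105, -0.019, 0.135], "dr": [0, 0, 0.216]},
  {"jaw": 100, "xyz": [-0.105, -0.019, 0.135], "dr": [0, 0, 0.216]},
  {"jaw": 100, "xyz": [-0.105, -0.019, 0.135], "dr": [0, 0, 0.216]},
  {"jaw": 100, "xyz": [-0.105, -0.019, 0.135], "dr": [0, 0, 0.216]},
  {"jaw": 100, "xyz": [-0.105, -0.019, 0.135], "dr": [0, 0, 0.216]},
  {"jaw": 100, "xyz": [-0.105, -0.019, 0.135], "dr": [0, 0, 0.216]},
  {"jaw": 100, "xyz": [-0.105, -0.019, 0.135], "dr": [0, 0, 0.216]},
  {"jaw": 100, "xyz": [-0.105, -0.019, 0.135], "dr": [0, 0, 0.216]},
])

```text
time_s: 4.2
tcp_pos: [0.4644, -0.0944, 0.1997]
ee_rot: [180.0, 0.0, 12.8]
ft_force: [-0.2, 1.0, -0.2]
grip_width: 0.0881
grasp_force: 0.0
```

Run:
```python
from h import *
s=arm.get_state();print(s['time_s'],s['tcp_pos'],s['ee_rot'],s['ft_force'])
c,im=snap('wrist','w2.png')
for l in('cover','handle','loop_bar','loop'):
    r=spotter.recognise('wrist',l);print(l,[(np.round(q['box'],1).tolist(),round(q['conf'],2)) for q in r[:2]])
np.savez('c2.npz',K=c[0],R=c[1],t=c[2])
```

```text
4.2 [ 0.46435207 -0.09444308  0.19971816] [1.79998978e+02 3.95517836e-03 1.27751365e+01] [-0.19400549  0.98884192 -0.20140174]
cover [([313.6, 159.1, 78.0, 66.7], 0.78)]
handle [([313.2, 121.1, 36.0, 57.7], 0.66)]
loop_bar [([312.4, 151.4, 74.6, 139.9], 0.97)]
loop [([311.0, 153.3, 69.0, 139.7], 0.6)]
```

View pics/w2.png

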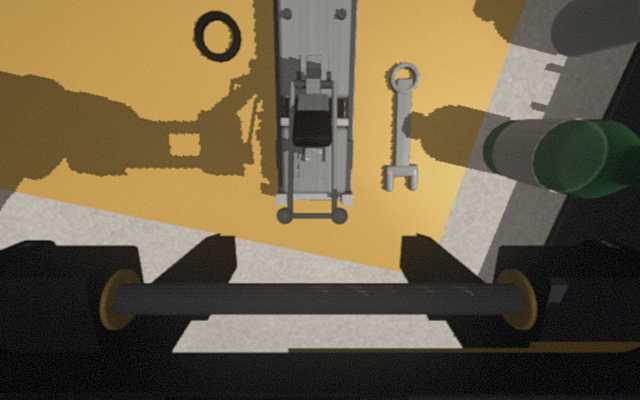

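The tool is now aligned with the filter. The balls show at about (285,215) and (340,215), and the hook shows near (313,157), partly behind the handle.

Run:
```python
from h import *
M=np.array(imaging.camera_info('wrist')['mount'])
def mk(p,e):
    T=np.eye(4);T[:3,:3]=Ro.from_euler('xyz',e,degrees=True).as_matrix();T[:3,3]=p
    m=np.linalg.inv(T@M);return np.array(imaging.camera_info('wrist')['K']),m[:3,:3],m[:3,3]
c1=mk([.52861683,-.08318957,.28098327],[179.968,-.037,18.924]);c2=cam('wrist')
def ref(f,p):
    g=cv2.cvtColor(cv2.imread('pics/'+f),cv2.COLOR_BGR2HSV);return p
a=tri([c1,c2],[(286,249.5),(285,215)]);b=tri([c1,c2],[(323,253),(340,215)])
print(a,b,np.linalg.norm(a-b),(a+b)/2)
m=(a+b)/2
xd=np.array([np.cos(np.radians(192.8)),np.sin(np.radians(192.8)),0]);h=m[2]-.085-.0282
x=.0103+np.sqrt(.0965**2-h*h);print('bar fx',x); pv=m-x*xd; pv[2]=.085;print('pivot',pv)
for n in ([0,0,0],[0.075,0,0]): print(proj(c1,pv+xd*n[0]),proj(c2,pv+xd*n[0]))
hc=pv+xd*.0344+[0,0,.049];print('handle',proj(c2,hc),proj(c1,hc))
im=cv2.imread('pics/w2.png');
for p in (pv,pv+xd*.075): cv2.circle(im,tuple(int(v*16) for v in proj(c2,p)),8,(0,0,255),-1,shift=4)
cv2.imwrite('pics/w2c.png',cv2.resize(im[40:240,240:390],None,fx=4,fy=4,interpolation=cv2.INTER_CUBIC)[200:])
```

```text
[ 0.46566225 -0.07099847  0.15780827] [ 0.47355563 -0.10710639  0.15683626] 0.03697339847903317 [ 0.46960894 -0.08905243  0.15732227]
bar fx 0.09612234976040272
pivot [ 0.56334259 -0.06775667  0.085     ]
[315.29310731 147.57914239] [313.47167648  76.60249435]
[308.79478113 209.89040835] [313.80079774 167.32411012]
handle [312.67523215 119.86597678] [311.37568283 185.89364797]
```

View pics/w2c.png

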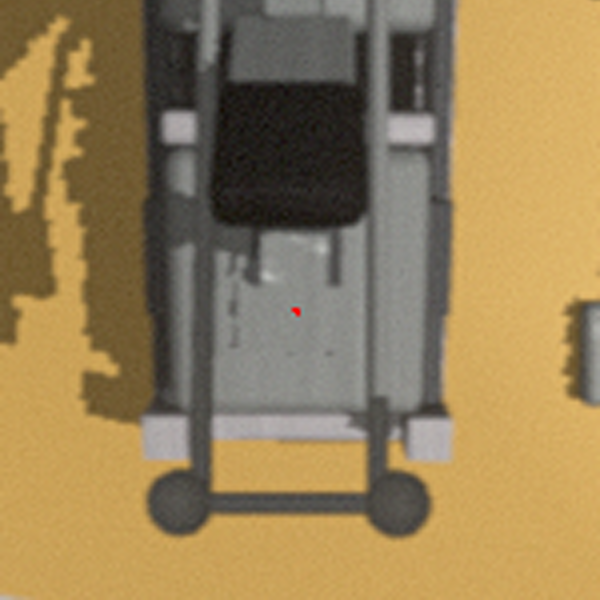

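send_rows([
  {"jaw": 100, "xyz": [0.0103, -0.0068, 0.04], "dr": [0, 0, 0]},
  {"jaw": 100, "xyz": [0.0103, -0.0068, 0.091], "dr": [0, 0, 0]},
  {"jaw": 100, "xyz": [0.0103, -0.0068, 0.091], "dr": [0, 0, 0]},
  {"jaw": 70, "xyz": [0.0103, -0.0068, 0.091], "dr": [0, 0, 0]},
  {"jaw": 50, "xyz": [0.0103, -0.0068, 0.091], "dr": [0, 0, 0]},
  {"jaw": 50, "xyz": [0.0103, -0.0068, 0.091], "dr": [0, 0, 0]},
  {"jaw": 50, "xyz": [0.0103, -0.0068, 0.091], "dr": [0, 0, 0]},
  {"jaw": 50, "xyz": [0.0103, -0.0068, 0.091], "dr": [0, 0, 0]},
  {"jaw": 50, "xyz": [0.0103, -0.0068, 0.091], "dr": [0, 0, 0]},
  {"jaw": 50, "xyz": [0.0103, -0.0068, 0.091], "dr": [0, 0, 0]},
], newtons=15)

```text
time_s: 5.7
tcp_pos: [0.4695, -0.089, 0.1451]
ee_rot: [-180.0, 0.0, 12.8]
ft_force: [-0.3, 1.4, 0.2]
grip_width: 0.0483
grasp_force: 15.0
```

Run:
```python
from h import *
s=arm.get_state();print(s['time_s'],s['tcp_pos'],s['ee_rot'],s['ft_force'],s['grip_width'],s['grasp_force'])
c,im=snap('wrist','w3.png')
```

```text
5.7 [ 0.46946469 -0.0890354   0.14507403] [-1.79993809e+02  3.49790700e-03  1.27730559e+01] [-0.3094427   1.42727192  0.24590367] 0.04834308034821569 14.999983012676239
```

View pics/w3.png

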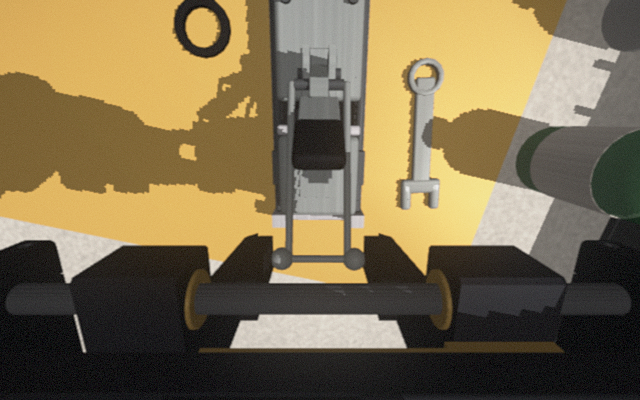

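The balls sit at (282,258) and (354,258), only about 4 mm behind the fingertips. I'll regrip 8 mm lower.

send_rows([
  {"jaw": 75, "xyz": [0, 0, 0], "dr": [0, 0, 0]},
  {"jaw": 75, "xyz": [0, 0, 0], "dr": [0, 0, 0]},
  {"jaw": 75, "xyz": [-0.0035, 0, 0.0133], "dr": [0, 0, 0]},
  {"jaw": 75, "xyz": [-0.0035, 0, 0.0133], "dr": [0, 0, 0]},
  {"jaw": 50, "xyz": [-0.0035, 0, 0.0133], "dr": [0, 0, 0]},
  {"jaw": 50, "xyz": [-0.0035, 0, 0.0133], "dr": [0, 0, 0]},
  {"jaw": 50, "xyz": [-0.0035, 0, 0.0133], "dr": [0, 0, 0]},
  {"jaw": 50, "xyz": [-0.0035, 0, 0.0133], "dr": [0, 0, 0]},
  {"jaw": 50, "xyz": [-0.0035, 0, 0.0133], "dr": [0, 0, 0]},
  {"jaw": 50, "xyz": [-0.0035, 0, 0.0133], "dr": [0, 0, 0]},
], newtons=15)

```text
time_s: 7.0
tcp_pos: [0.4674, -0.0895, 0.1371]
ee_rot: [-180.0, -0.0, 12.8]
ft_force: [0.2, 0.6, 0.1]
grip_width: 0.048
grasp_force: 15.0
```

Run:
```python
from h import *
s=arm.get_state();print(s['time_s'],s['tcp_pos'],s['ft_force'],s['grip_width'],s['grasp_force'])
c,im=snap('wrist','w4.png')
for l in ('loop_bar','handle'):
    r=spotter.recognise('wrist',l);print(l,[(np.round(q['box'],1).tolist(),round(q['conf'],2)) for q in r[:2]])
```

```text
7.0 [ 0.46743863 -0.08949927  0.13713423] [0.21310694 0.63141386 0.13518636] 0.04795917954320322 15.000048726797104
loop_bar [([319.4, 173.8, 97.5, 199.2], 0.94)]
handle [([319.6, 127.3, 58.7, 91.4], 0.9), ([425.3, 132.2, 50.4, 161.7], 0.68)]
```

View pics/w4.png

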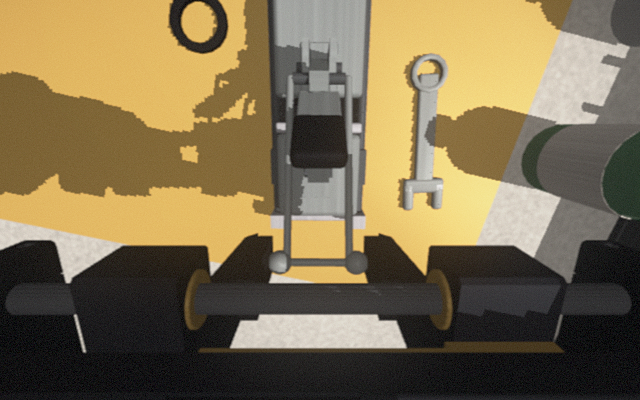

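send_rows([
  {"jaw": 50, "xyz": [0, 0, 0.015], "dr": [0, 0, 0]},
  {"jaw": 50, "xyz": [0, 0, 0.03], "dr": [0, 0, 0]},
  {"jaw": 50, "xyz": [0, 0, 0.045], "dr": [0, 0, 0]},
  {"jaw": 50, "xyz": [0, 0, 0.06], "dr": [0, 0, 0]},
  {"jaw": 50, "xyz": [0, 0, 0.075], "dr": [0, 0, 0]},
  {"jaw": 50, "xyz": [0, 0, 0.09], "dr": [0, 0, 0]},
  {"jaw": 50, "xyz": [0, 0, 0.1], "dr": [0, 0, 0]},
  {"jaw": 50, "xyz": [0, 0, 0.11], "dr": [0, 0, 0]},
  {"jaw": 50, "xyz": [0, 0, 0.115], "dr": [0, 0, 0]},
  {"jaw": 50, "xyz": [0, 0, 0.115], "dr": [0, 0, 0]},
])

```text
time_s: 8.4
tcp_pos: [0.4674, -0.0896, 0.068]
ee_rot: [-180.0, 0.0, 12.8]
ft_force: [0.7, 1.8, -0.7]
grip_width: 0.0484
grasp_force: 15.0
```

Run:
```python
from h import *
s=arm.get_state();print(s['time_s'],s['tcp_pos'],s['ft_force'],s['grip_width'],s['grasp_force'])
c,im=snap('wrist');w=im[:,:,::-1][90:290,220:420]
c2,ims=snap('side');v=ims[:,:,::-1][140:230,280:400]
cv2.imwrite('pics/w5.png',np.hstack([cv2.resize(w,(400,400),interpolation=2),cv2.resize(v,(400,300),interpolation=2)[:400].copy() if 0 else cv2.resize(v,(400,400),interpolation=2)]))
```

```text
8.4 [ 0.46735225 -0.0895739   0.06801516] [ 0.68972093  1.78277141 -0.67197231] 0.04839556697690033 14.999995529651642
```

View pics/w5.png

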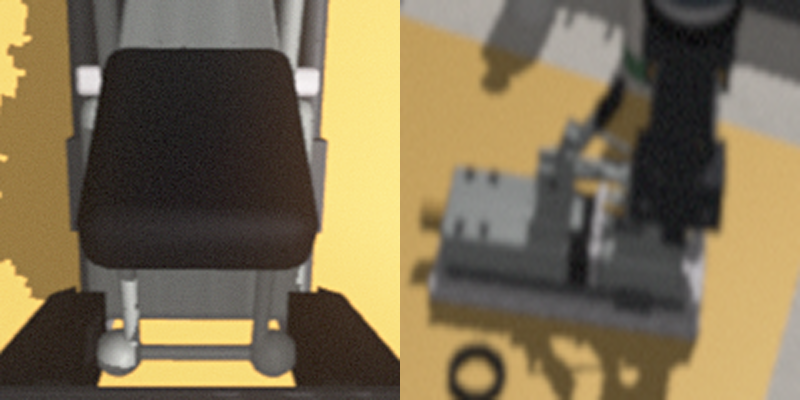

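The fingers hold both balls at low height. I'll approach the hook with a light grip.

send_rows([
  {"jaw": 50, "xyz": [0.003, 0, 0], "dr": [0, 0, 0]},
  {"jaw": 50, "xyz": [0.006, 0, 0], "dr": [0, 0, 0]},
  {"jaw": 50, "xyz": [0.009, 0, 0], "dr": [0, 0, 0]},
  {"jaw": 50, "xyz": [0.012, 0, 0], "dr": [0, 0, 0]},
  {"jaw": 50, "xyz": [0.015, 0, 0], "dr": [0, 0, 0]},
  {"jaw": 50, "xyz": [0.018, 0, 0], "dr": [0, 0, 0]},
  {"jaw": 50, "xyz": [0.021, 0, 0], "dr": [0, 0, 0]},
  {"jaw": 50, "xyz": [0.021, 0, 0], "dr": [0, 0, 0]},
  {"jaw": 50, "xyz": [0.021, 0, 0], "dr": [0, 0, 0]},
  {"jaw": 50, "xyz": [0.021, 0, 0], "dr": [0, 0, 0]},
], newtons=7)

```text
time_s: 9.75
tcp_pos: [0.4801, -0.0868, 0.0683]
ee_rot: [180.0, -0.0, 12.8]
ft_force: [-1.5, 0.7, -1.0]
grip_width: 0.0484
grasp_force: 7.0
```

```bash
cat > st.py <<'E'
from h import *
s=arm.get_state();d=s['tcp_pos']-np.array([.46735,-.08957,.068]);a=np.radians(12.8)
f=s['ft_force'];print(s['time_s'],'dx mm',1e3*(d[0]*np.cos(a)+d[1]*np.sin(a)),'z',s['tcp_pos'][2],'F tool-x',f[0]*np.cos(a)+f[1]*np.sin(a),'F',f,s['grip_width'],s['grasp_force'],'tq',s['wrist_torque'])
E
python3 st.py
python3 - <<'E'
from h import *
c,im=snap('wrist','w6.png')
r=spotter.recognise('wrist','loop_bar');print([(np.round(q['box'],1).tolist(),round(q['conf'],2)) for q in r[:2]])
E
```

```text
9.75 dx mm 13.073846054932218 z 0.06829570512592886 F tool-x -1.3327612247994132 F [-1.51727345  0.66264045 -0.98496156] 0.048396689392746745 6.999918892979622 tq [7.85616186e-02 3.88801786e-01 6.95660003e-05]
[([319.8, 162.0, 112.0, 235.3], 0.71)]
```

send_rows([
  {"jaw": 50, "xyz": [0.001, 0, 0], "dr": [0, 0, 0]},
  {"jaw": 50, "xyz": [0.002, 0, 0], "dr": [0, 0, 0]},
  {"jaw": 50, "xyz": [0.003, 0, 0], "dr": [0, 0, 0]},
  {"jaw": 50, "xyz": [0.0035, 0, 0], "dr": [0, 0, 0]},
  {"jaw": 50, "xyz": [0.0035, 0, 0], "dr": [0, 0, 0]},
  {"jaw": 50, "xyz": [0.0035, 0, 0], "dr": [0, 0, 0]},
  {"jaw": 50, "xyz": [0.0035, 0, 0], "dr": [0, 0, 0]},
  {"jaw": 50, "xyz": [0.0035, 0, 0], "dr": [0, 0, 0]},
  {"jaw": 50, "xyz": [0.0035, 0, 0], "dr": [0, 0, 0]},
  {"jaw": 50, "xyz": [0.0035, 0, 0], "dr": [0, 0, 0]},
])

```text
time_s: 11.1
tcp_pos: [0.4818, -0.0864, 0.0681]
ee_rot: [180.0, 0.0, 12.8]
ft_force: [-2.9, -0.3, -0.4]
grip_width: 0.0488
grasp_force: 7.0
```

```bash
python3 st.py
python3 - <<'E'
from h import *
for i in range(4):
    imaging.camera('wrist');s=arm.get_state();print(s['ft_force'].round(2),s['wrist_torque'].round(3))
E
```

```text
11.1 dx mm 14.768028030875472 z 0.06812855245304476 F tool-x -2.8401744048147233 F [-2.85229326 -0.26523526 -0.35034326] 0.04883575198522841 6.999970525503159 tq [-0.07181918  0.53495816 -0.00590986]
[-2.28 -0.44 -0.56] [-0.084  0.525 -0.071]
[-2.54 -0.52 -1.53] [ 0.005  0.482 -0.011]
[-2.26 -1.18 -0.71] [-0.015  0.518 -0.013]
[-2.41 -0.4  -0.5 ] [-0.03   0.529 -0.033]
```

send_rows([
  {"jaw": 50, "xyz": [0.0008, 0, 0], "dr": [0, 0, 0]},
  {"jaw": 50, "xyz": [0.0017, 0, 0], "dr": [0, 0, 0]},
  {"jaw": 50, "xyz": [0.0017, 0, 0], "dr": [0, 0, 0]},
  {"jaw": 50, "xyz": [0.0017, 0, 0], "dr": [0, 0, 0]},
  {"jaw": 50, "xyz": [0.0017, 0, 0], "dr": [0, 0, 0]},
  {"jaw": 50, "xyz": [0.0017, 0, 0], "dr": [0, 0, 0]},
  {"jaw": 50, "xyz": [0.0017, 0, 0], "dr": [0, 0, 0]},
  {"jaw": 50, "xyz": [0.0017, 0, 0], "dr": [0, 0, 0]},
  {"jaw": 50, "xyz": [0.0017, 0, 0], "dr": [0, 0, 0]},
  {"jaw": 50, "xyz": [0.0017, 0, 0], "dr": [0, 0, 0]},
])

```text
time_s: 12.55
tcp_pos: [0.4828, -0.0861, 0.0681]
ee_rot: [180.0, -0.0, 12.8]
ft_force: [-1.3, -0.0, -0.7]
grip_width: 0.0488
grasp_force: 7.0
```

```bash
cat >> st.py <<'E'
F=[];T=[]
for i in range(3):
    imaging.camera('wrist');s=arm.get_state();F.append(s['ft_force']);T.append(s['wrist_torque'])
print('mean',np.mean(F,0).round(2),np.mean(T,0).round(3))
E
python3 st.py
```

```text
12.55 dx mm 15.865724672182578 z 0.06814833560220539 F tool-x -1.2858749312416242 F [-1.30892303 -0.04278741 -0.70542486] 0.04878488030402387 7.000017240643501 tq [-0.04491738  0.46341465 -0.0196166 ]
mean [-1.8   0.55 -0.57] [-0.033  0.377 -0.027]
```

send_rows([
  {"jaw": 50, "xyz": [0.0008, 0, 0], "dr": [0, 0, 0]},
  {"jaw": 50, "xyz": [0.0017, 0, 0], "dr": [0, 0, 0]},
  {"jaw": 50, "xyz": [0.0017, 0, 0], "dr": [0, 0, 0]},
  {"jaw": 50, "xyz": [0.0017, 0, 0], "dr": [0, 0, 0]},
  {"jaw": 50, "xyz": [0.0017, 0, 0], "dr": [0, 0, 0]},
  {"jaw": 50, "xyz": [0.0017, 0, 0], "dr": [0, 0, 0]},
  {"jaw": 50, "xyz": [0.0017, 0, 0], "dr": [0, 0, 0]},
  {"jaw": 50, "xyz": [0.0017, 0, 0], "dr": [0, 0, 0]},
  {"jaw": 50, "xyz": [0.0017, 0, 0], "dr": [0, 0, 0]},
  {"jaw": 50, "xyz": [0.0017, 0, 0], "dr": [0, 0, 0]},
])

```text
time_s: 13.95
tcp_pos: [0.4838, -0.0859, 0.0681]
ee_rot: [180.0, -0.0, 12.8]
ft_force: [-2.4, -1.1, -0.9]
grip_width: 0.0489
grasp_force: 7.0
```

```bash
python3 st.py
```

```text
13.95 dx mm 16.809405860853886 z 0.06812846995407025 F tool-x -2.6224012776951335 F [-2.43576973 -1.11561127 -0.90700659] 0.0488518381493945 6.9999439269304276 tq [-0.01207972  0.49700736 -0.03688085]
mean [-2.3  -0.26 -0.64] [-0.046  0.511 -0.056]
```

send_rows([
  {"jaw": 50, "xyz": [0.0008, 0, 0], "dr": [0, 0, 0]},
  {"jaw": 50, "xyz": [0.0017, 0, 0], "dr": [0, 0, 0]},
  {"jaw": 50, "xyz": [0.0017, 0, 0], "dr": [0, 0, 0]},
  {"jaw": 50, "xyz": [0.0017, 0, 0], "dr": [0, 0, 0]},
  {"jaw": 50, "xyz": [0.0017, 0, 0], "dr": [0, 0, 0]},
  {"jaw": 50, "xyz": [0.0017, 0, 0], "dr": [0, 0, 0]},
  {"jaw": 50, "xyz": [0.0017, 0, 0], "dr": [0, 0, 0]},
  {"jaw": 50, "xyz": [0.0017, 0, 0], "dr": [0, 0, 0]},
  {"jaw": 50, "xyz": [0.0017, 0, 0], "dr": [0, 0, 0]},
  {"jaw": 50, "xyz": [0.0017, 0, 0], "dr": [0, 0, 0]},
])

```text
time_s: 15.35
tcp_pos: [0.4848, -0.0857, 0.0681]
ee_rot: [180.0, -0.0, 12.8]
ft_force: [-1.9, -0.4, -0.0]
grip_width: 0.0489
grasp_force: 7.0
```

```bash
python3 st.py
```

```text
15.35 dx mm 17.887555193104657 z 0.0681465003767546 F tool-x -1.9378039745138143 F [-1.88639193 -0.44365048 -0.02495733] 0.04889192546091432 6.999986618757248 tq [ 0.00280517  0.44767207 -0.00624535]
mean [-2.3  -0.12 -0.5 ] [-0.043  0.401 -0.056]
```

send_rows([
  {"jaw": 50, "xyz": [0.0008, 0, 0], "dr": [0, 0, 0]},
  {"jaw": 50, "xyz": [0.0017, 0, 0], "dr": [0, 0, 0]},
  {"jaw": 50, "xyz": [0.0017, 0, 0], "dr": [0, 0, 0]},
  {"jaw": 50, "xyz": [0.0017, 0, 0], "dr": [0, 0, 0]},
  {"jaw": 50, "xyz": [0.0017, 0, 0], "dr": [0, 0, 0]},
  {"jaw": 50, "xyz": [0.0017, 0, 0], "dr": [0, 0, 0]},
  {"jaw": 50, "xyz": [0.0017, 0, 0], "dr": [0, 0, 0]},
  {"jaw": 50, "xyz": [0.0017, 0, 0], "dr": [0, 0, 0]},
  {"jaw": 50, "xyz": [0.0017, 0, 0], "dr": [0, 0, 0]},
  {"jaw": 50, "xyz": [0.0017, 0, 0], "dr": [0, 0, 0]},
])

```text
time_s: 16.75
tcp_pos: [0.4857, -0.0854, 0.0681]
ee_rot: [180.0, 0.0, 12.8]
ft_force: [-2.0, -0.1, -0.3]
grip_width: 0.0487
grasp_force: 7.0
```

```bash
cat >> st.py <<'E'
im=imaging.camera('wrist')[:,:,::-1];cv2.imwrite('pics/cur.png',im)
w6=cv2.imread('pics/w6.png');g=lambda i:cv2.cvtColor(np.ascontiguousarray(i),6)
o=[]
for u in(279,357):
    t=g(w6)[253:274,u-10:u+11];q=g(im)[238:292,u-20:u+21];m=cv2.matchTemplate(q,t,5);_,v,_,l=cv2.minMaxLoc(m);o.append((l[0]-10,l[1]-15,round(v,2)))
print('ball shift',o)
E
python3 st.py
```

```text
16.75 dx mm 18.833644687480337 z 0.06813032799529124 F tool-x -1.9336247108902411 F [-1.97038564 -0.05508695 -0.34803923] 0.04869817724720159 6.999928504228592 tq [-0.07336226  0.5232718  -0.04146915]
mean [-3.29 -0.57 -0.21] [-0.07   0.549 -0.063]
ball shift [(1, 0, 0.89), (0, 0, 0.97)]
```

send_rows([
  {"jaw": 50, "xyz": [0.0005, 0, 0], "dr": [0, 0, 0]},
  {"jaw": 50, "xyz": [0.001, 0, 0], "dr": [0, 0, 0]},
  {"jaw": 50, "xyz": [0.001, 0, 0], "dr": [0, 0, 0]},
  {"jaw": 50, "xyz": [0.001, 0, 0], "dr": [0, 0, 0]},
  {"jaw": 50, "xyz": [0.001, 0, 0], "dr": [0, 0, 0]},
  {"jaw": 50, "xyz": [0.001, 0, 0], "dr": [0, 0, 0]},
  {"jaw": 50, "xyz": [0.001, 0, 0], "dr": [0, 0, 0]},
  {"jaw": 50, "xyz": [0.001, 0, 0], "dr": [0, 0, 0]},
  {"jaw": 50, "xyz": [0.001, 0, 0], "dr": [0, 0, 0]},
  {"jaw": 50, "xyz": [0.001, 0, 0], "dr": [0, 0, 0]},
])

```text
time_s: 18.2
tcp_pos: [0.4864, -0.0853, 0.0681]
ee_rot: [180.0, -0.0, 12.8]
ft_force: [-1.4, 0.2, -1.3]
grip_width: 0.0488
grasp_force: 7.0
```

```bash
python3 st.py
```

```text
18.2 dx mm 19.479659160150877 z 0.06813239395178655 F tool-x -1.3362375362612557 F [-1.41914939  0.21505481 -1.32265457] 0.04883883721564753 6.999971866607666 tq [-0.06041273  0.47974145 -0.03947849]
mean [-2.37 -0.18 -0.43] [-0.052  0.429 -0.04 ]
ball shift [(0, 0, 0.89), (0, 0, 0.97)]
```

Noise only, no contact yet. I'll keep going.

send_rows([
  {"jaw": 50, "xyz": [0.0008, 0, 0], "dr": [0, 0, 0]},
  {"jaw": 50, "xyz": [0.0017, 0, 0], "dr": [0, 0, 0]},
  {"jaw": 50, "xyz": [0.0017, 0, 0], "dr": [0, 0, 0]},
  {"jaw": 50, "xyz": [0.0017, 0, 0], "dr": [0, 0, 0]},
  {"jaw": 50, "xyz": [0.0017, 0, 0], "dr": [0, 0, 0]},
  {"jaw": 50, "xyz": [0.0017, 0, 0], "dr": [0, 0, 0]},
  {"jaw": 50, "xyz": [0.0017, 0, 0], "dr": [0, 0, 0]},
  {"jaw": 50, "xyz": [0.0017, 0, 0], "dr": [0, 0, 0]},
  {"jaw": 50, "xyz": [0.0017, 0, 0], "dr": [0, 0, 0]},
  {"jaw": 50, "xyz": [0.0017, 0, 0], "dr": [0, 0, 0]},
])

```text
time_s: 19.65
tcp_pos: [0.4873, -0.0851, 0.0681]
ee_rot: [-180.0, 0.0, 12.8]
ft_force: [-2.1, -0.4, -1.3]
grip_width: 0.0482
grasp_force: 7.0
```

```bash
python3 st.py
```

```text
19.65 dx mm 20.438706383867288 z 0.06812669294892697 F tool-x -2.1429375812169305 F [-2.09841123 -0.43635245 -1.2877545 ] 0.04824602744602883 6.999980807304382 tq [-0.11079574  0.5560093  -0.0832934 ]
mean [-2.4  -0.79 -0.7 ] [-0.08   0.547 -0.053]
ball shift [(0, 0, 0.87), (0, 0, 0.97)]
```

send_rows([
  {"jaw": 50, "xyz": [0.0008, 0, 0], "dr": [0, 0, 0]},
  {"jaw": 50, "xyz": [0.0015, 0, 0], "dr": [0, 0, 0]},
  {"jaw": 50, "xyz": [0.0015, 0, 0], "dr": [0, 0, 0]},
  {"jaw": 50, "xyz": [0.0015, 0, 0], "dr": [0, 0, 0]},
  {"jaw": 50, "xyz": [0.0015, 0, 0], "dr": [0, 0, 0]},
  {"jaw": 50, "xyz": [0.0015, 0, 0], "dr": [0, 0, 0]},
  {"jaw": 50, "xyz": [0.0015, 0, 0], "dr": [0, 0, 0]},
  {"jaw": 50, "xyz": [0.0015, 0, 0], "dr": [0, 0, 0]},
  {"jaw": 50, "xyz": [0.0015, 0, 0], "dr": [0, 0, 0]},
  {"jaw": 50, "xyz": [0.0015, 0, 0], "dr": [0, 0, 0]},
])

```text
time_s: 21.1
tcp_pos: [0.4882, -0.0849, 0.0681]
ee_rot: [180.0, -0.0, 12.8]
ft_force: [-2.5, -0.3, -0.6]
grip_width: 0.0489
grasp_force: 7.0
```

```bash
python3 st.py
```

```text
21.1 dx mm 21.408672572948795 z 0.06813152161063254 F tool-x -2.467535466379869 F [-2.46172469 -0.30235467 -0.61286263] 0.048918851655260435 6.999989748001099 tq [-0.0485612   0.47225611 -0.04990605]
mean [-2.35 -0.87 -1.26] [-0.038  0.438 -0.021]
ball shift [(0, 0, 0.9), (0, 0, 0.97)]
```

```bash
python3 -c "
import cv2
i=cv2.imread('pics/cur.png');cv2.imwrite('pics/curc.png',cv2.resize(i[130:290,220:420],(750,600),interpolation=cv2.INTER_CUBIC))"
```

```text
(no output)
```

View pics/curc.png

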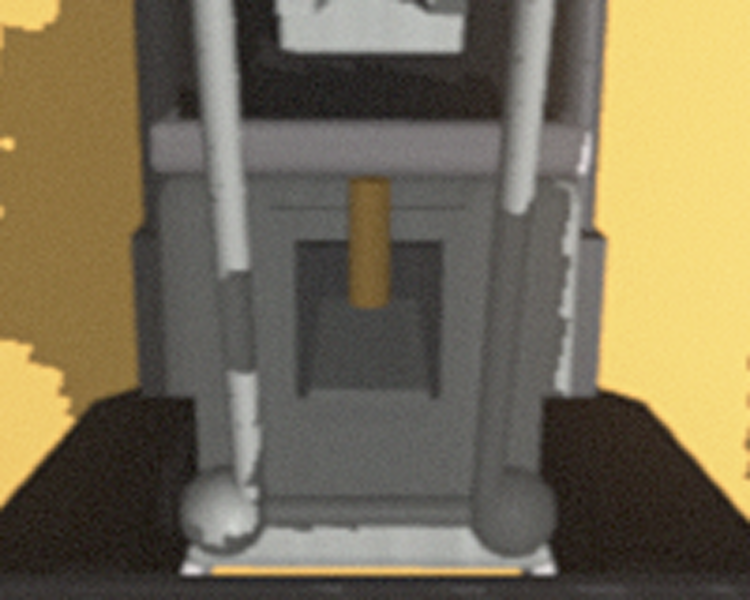

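The bar is still clear of the hook. The bar is at crop row 508, and the hook's foot and slot are at rows 240–395 with the brass screw above. I'll look for the faint edge of the lip numerically.

Run:
```python
import cv2,numpy as np
g=cv2.cvtColor(cv2.imread('pics/cur.png'),6).astype(float)
for n,(a,b) in dict(hook=(309,327),L=(288,296),R=(340,346)).items(): print(n,g[196:272,a:b].mean(1).round(0).astype(int).tolist())
for r in (222,230,238,244,250,256): print(r,g[r:r+3,288:350].mean(0).astype(int).tolist())
```

```text
hook [78, 79, 80, 78, 78, 79, 78, 78, 78, 80, 78, 78, 78, 81, 82, 80, 74, 70, 70, 70, 71, 70, 70, 70, 69, 70, 70, 71, 70, 70, 71, 70, 70, 71, 71, 72, 70, 77, 93, 98, 98, 96, 96, 94, 94, 94, 95, 97, 98, 98, 97, 98, 97, 97, 97, 97, 97, 97, 98, 97, 97, 97, 97, 96, 98, 94, 78, 80, 89, 96, 104, 102, 95, 96, 127, 167]
L [98, 97, 96, 96, 97, 97, 97, 98, 97, 97, 97, 96, 98, 99, 97, 98, 97, 97, 94, 98, 96, 96, 95, 96, 97, 96, 96, 96, 96, 95, 96, 96, 97, 98, 100, 100, 100, 102, 102, 103, 101, 99, 100, 100, 100, 100, 99, 104, 106, 108, 108, 109, 108, 106, 102, 99, 97, 94, 92, 92, 93, 91, 92, 93, 97, 96, 86, 82, 86, 96, 102, 100, 96, 93, 108, 141]
R [99, 100, 99, 101, 101, 100, 102, 99, 100, 100, 100, 99, 100, 98, 100, 100, 100, 100, 99, 98, 99, 98, 98, 101, 99, 98, 98, 100, 100, 100, 100, 100, 100, 98, 100, 100, 100, 100, 101, 99, 100, 100, 100, 99, 98, 100, 100, 100, 99, 100, 98, 100, 97, 99, 101, 99, 99, 100, 98, 97, 98, 99, 98, 99, 95, 93, 80, 81, 89, 94, 101, 101, 96, 93, 121, 165]
222 [87, 97, 96, 97, 98, 99, 96, 95, 96, 98, 84, 69, 61, 56, 60, 61, 66, 69, 67, 70, 70, 72, 71, 70, 69, 73, 6
[... 731 characters left out ...]
 96, 95, 98, 94, 99, 96, 98, 98, 96, 97, 98, 95, 98, 100, 96, 98, 97, 100, 98, 98, 95, 97, 96, 95, 98, 97, 96, 98, 100, 98, 99, 98, 96, 96, 98, 98, 99, 97, 99, 99, 101, 98, 93, 83, 81, 86]
250 [134, 92, 85, 94, 95, 98, 98, 97, 95, 100, 97, 96, 96, 95, 94, 97, 98, 98, 97, 96, 95, 97, 97, 98, 95, 99, 96, 97, 97, 96, 97, 99, 96, 96, 97, 98, 95, 98, 94, 99, 96, 96, 98, 96, 97, 98, 95, 98, 98, 97, 97, 97, 97, 99, 99, 99, 101, 101, 87, 80, 83, 89]
256 [80, 78, 85, 97, 98, 98, 97, 98, 96, 99, 95, 95, 94, 93, 94, 98, 97, 99, 98, 96, 95, 96, 99, 97, 98, 96, 97, 94, 96, 96, 96, 96, 97, 96, 98, 99, 96, 97, 98, 97, 95, 96, 98, 94, 97, 96, 97, 97, 98, 98, 95, 97, 102, 97, 96, 99, 101, 93, 80, 80, 86, 91]
```

The post's rear face spans rows 212–233, which puts the snug position about 7–8 mm further on. I'll jump 4 mm.

send_rows([
  {"jaw": 50, "xyz": [0.001, 0, 0], "dr": [0, 0, 0]},
  {"jaw": 50, "xyz": [0.002, 0, 0], "dr": [0, 0, 0]},
  {"jaw": 50, "xyz": [0.003, 0, 0], "dr": [0, 0, 0]},
  {"jaw": 50, "xyz": [0.004, 0, 0], "dr": [0, 0, 0]},
  {"jaw": 50, "xyz": [0.005, 0, 0], "dr": [0, 0, 0]},
  {"jaw": 50, "xyz": [0.006, 0, 0], "dr": [0, 0, 0]},
  {"jaw": 50, "xyz": [0.0065, 0, 0], "dr": [0, 0, 0]},
  {"jaw": 50, "xyz": [0.0065, 0, 0], "dr": [0, 0, 0]},
  {"jaw": 50, "xyz": [0.0065, 0, 0], "dr": [0, 0, 0]},
  {"jaw": 50, "xyz": [0.0065, 0, 0], "dr": [0, 0, 0]},
])

```text
time_s: 22.55
tcp_pos: [0.4921, -0.084, 0.0682]
ee_rot: [180.0, -0.0, 12.8]
ft_force: [-2.5, -0.8, -0.4]
grip_width: 0.0488
grasp_force: 7.0
```

```bash
python3 st.py
python3 - <<'E'
import cv2,numpy as np
g=cv2.cvtColor(cv2.imread('pics/cur.png'),6).astype(float)
print('hook',g[196:280,309:327].mean(1).round(0).astype(int).tolist())
print('R',g[240:280,340:346].mean(1).round(0).astype(int).tolist())
E
```

```text
22.55 dx mm 25.3334308985908 z 0.0681599156742544 F tool-x -2.6131603388789766 F [-2.49527594 -0.81198301 -0.40876499] 0.04877415554581665 6.99990950524807 tq [-0.12383945  0.54594479 -0.01307037]
mean [-2.65 -0.65 -0.44] [-0.137  0.548 -0.037]
ball shift [(0, 0, 0.96), (0, 0, 0.97)]
hook [92, 93, 93, 91, 87, 75, 75, 79, 78, 76, 78, 78, 78, 79, 77, 78, 78, 77, 78, 78, 80, 82, 80, 73, 70, 69, 69, 70, 70, 69, 72, 69, 70, 70, 70, 69, 70, 70, 70, 71, 70, 70, 71, 71, 72, 74, 87, 97, 98, 95, 96, 95, 95, 94, 95, 95, 97, 98, 98, 97, 96, 96, 97, 97, 98, 99, 98, 98, 97, 97, 96, 96, 94, 96, 123, 163, 178, 178, 176, 176, 176, 176, 175, 176]
R [99, 100, 99, 100, 98, 98, 100, 100, 98, 101, 98, 99, 100, 98, 98, 97, 99, 99, 97, 95, 98, 92, 82, 80, 87, 93, 101, 100, 94, 94, 120, 166, 176, 178, 179, 178, 179, 178, 177, 178]
```

send_rows([
  {"jaw": 50, "xyz": [0.001, 0, 0], "dr": [0, 0, 0]},
  {"jaw": 50, "xyz": [0.002, 0, 0], "dr": [0, 0, 0]},
  {"jaw": 50, "xyz": [0.003, 0, 0], "dr": [0, 0, 0]},
  {"jaw": 50, "xyz": [0.004, 0, 0], "dr": [0, 0, 0]},
  {"jaw": 50, "xyz": [0.005, 0, 0], "dr": [0, 0, 0]},
  {"jaw": 50, "xyz": [0.005, 0, 0], "dr": [0, 0, 0]},
  {"jaw": 50, "xyz": [0.005, 0, 0], "dr": [0, 0, 0]},
  {"jaw": 50, "xyz": [0.005, 0, 0], "dr": [0, 0, 0]},
  {"jaw": 50, "xyz": [0.005, 0, 0], "dr": [0, 0, 0]},
  {"jaw": 50, "xyz": [0.005, 0, 0], "dr": [0, 0, 0]},
])

```text
time_s: 24.0
tcp_pos: [0.495, -0.0834, 0.0681]
ee_rot: [180.0, -0.0, 12.8]
ft_force: [-2.9, -1.8, -0.7]
grip_width: 0.049
grasp_force: 7.0
```

```bash
python3 st.py
```

```text
24.0 dx mm 28.304155601921636 z 0.06814791159162252 F tool-x -3.2365021925768844 F [-2.90397725 -1.8266459  -0.71628421] 0.04904193149424234 6.999940574169159 tq [-0.11896737  0.6643201  -0.07858053]
mean [-2.89 -1.2  -1.11] [-0.179  0.636 -0.095]
ball shift [(0, 1, 0.9), (0, 0, 0.96)]
```

send_rows([
  {"jaw": 50, "xyz": [0.0006, 0, 0], "dr": [0, 0, 0]},
  {"jaw": 50, "xyz": [0.0012, 0, 0], "dr": [0, 0, 0]},
  {"jaw": 50, "xyz": [0.0012, 0, 0], "dr": [0, 0, 0]},
  {"jaw": 50, "xyz": [0.0012, 0, 0], "dr": [0, 0, 0]},
  {"jaw": 50, "xyz": [0.0012, 0, 0], "dr": [0, 0, 0]},
  {"jaw": 50, "xyz": [0.0012, 0, 0], "dr": [0, 0, 0]},
  {"jaw": 50, "xyz": [0.0012, 0, 0], "dr": [0, 0, 0]},
  {"jaw": 50, "xyz": [0.0012, 0, 0], "dr": [0, 0, 0]},
  {"jaw": 50, "xyz": [0.0012, 0, 0], "dr": [0, 0, 0]},
  {"jaw": 50, "xyz": [0.0012, 0, 0], "dr": [0, 0, 0]},
])

```text
time_s: 25.45
tcp_pos: [0.4956, -0.0832, 0.0681]
ee_rot: [180.0, 0.0, 12.8]
ft_force: [-3.6, -1.6, -1.6]
grip_width: 0.049
grasp_force: 7.0
```

```bash
python3 st.py
```

```text
25.45 dx mm 28.96243946398069 z 0.06813283061059122 F tool-x -3.9004392431982686 F [-3.64305574 -1.57038208 -1.56481123] 0.049040773435504795 6.999951750040054 tq [-0.22131495  0.71639812 -0.11380187]
mean [-3.24 -1.03 -1.03] [-0.202  0.69  -0.073]
ball shift [(0, 0, 0.9), (0, 0, 0.97)]
```

send_rows([
  {"jaw": 50, "xyz": [0.0005, 0, 0], "dr": [0, 0, 0]},
  {"jaw": 50, "xyz": [0.001, 0, 0], "dr": [0, 0, 0]},
  {"jaw": 50, "xyz": [0.001, 0, 0], "dr": [0, 0, 0]},
  {"jaw": 50, "xyz": [0.001, 0, 0], "dr": [0, 0, 0]},
  {"jaw": 50, "xyz": [0.001, 0, 0], "dr": [0, 0, 0]},
  {"jaw": 50, "xyz": [0.001, 0, 0], "dr": [0, 0, 0]},
  {"jaw": 50, "xyz": [0.001, 0, 0], "dr": [0, 0, 0]},
  {"jaw": 50, "xyz": [0.001, 0, 0], "dr": [0, 0, 0]},
  {"jaw": 50, "xyz": [0.001, 0, 0], "dr": [0, 0, 0]},
  {"jaw": 50, "xyz": [0.001, 0, 0], "dr": [0, 0, 0]},
])

```text
time_s: 26.9
tcp_pos: [0.4962, -0.0831, 0.0681]
ee_rot: [-180.0, -0.0, 12.8]
ft_force: [-3.3, -1.0, -0.2]
grip_width: 0.0487
grasp_force: 7.0
```

```bash
python3 st.py
python3 - <<'E'
import cv2,numpy as np
g=cv2.cvtColor(cv2.imread('pics/cur.png'),6).astype(float)
print('hook',g[236:284,309:327].mean(1).round(0).astype(int).tolist())
print('R',g[236:284,340:346].mean(1).round(0).astype(int).tolist())
E
```

```text
26.9 dx mm 29.60767929264371 z 0.06812775211757865 F tool-x -3.420146544768779 F [-3.27443189 -1.02499635 -0.18482624] 0.04866025831317071 6.999948173761368 tq [-0.20879302  0.7178765  -0.08387121]
mean [-3.92 -1.64 -0.95] [-0.211  0.742 -0.09 ]
ball shift [(1, 0, 0.86), (0, 0, 0.97)]
hook [70, 69, 69, 70, 69, 68, 69, 70, 69, 70, 70, 70, 71, 71, 75, 88, 96, 96, 96, 96, 96, 96, 96, 95, 95, 97, 97, 96, 96, 96, 96, 96, 97, 96, 97, 97, 96, 97, 96, 105, 138, 172, 178, 175, 176, 179, 164, 89]
R [98, 99, 99, 99, 98, 98, 99, 100, 98, 98, 101, 99, 98, 98, 98, 98, 100, 96, 97, 97, 98, 98, 98, 96, 98, 94, 78, 79, 85, 94, 98, 101, 95, 92, 121, 166, 178, 180, 179, 176, 177, 178, 178, 177, 179, 180, 165, 90]
```

The hook's lip edge is now visible at row 276 and covers the bar (R edge at 270), so the bar is about 1 mm from the post.

send_rows([
  {"jaw": 50, "xyz": [0.0005, 0, 0], "dr": [0, 0, 0]},
  {"jaw": 50, "xyz": [0.0008, 0, 0], "dr": [0, 0, 0]},
  {"jaw": 50, "xyz": [0.0008, 0, 0], "dr": [0, 0, 0]},
  {"jaw": 50, "xyz": [0.0008, 0, 0], "dr": [0, 0, 0]},
  {"jaw": 50, "xyz": [0.0008, 0, 0], "dr": [0, 0, 0]},
  {"jaw": 50, "xyz": [0.0008, 0, 0], "dr": [0, 0, 0]},
  {"jaw": 50, "xyz": [0.0008, 0, 0], "dr": [0, 0, 0]},
  {"jaw": 50, "xyz": [0.0008, 0, 0], "dr": [0, 0, 0]},
  {"jaw": 50, "xyz": [0.0008, 0, 0], "dr": [0, 0, 0]},
  {"jaw": 50, "xyz": [0.0008, 0, 0], "dr": [0, 0, 0]},
])

```text
time_s: 28.35
tcp_pos: [0.4967, -0.083, 0.0681]
ee_rot: [180.0, 0.0, 12.8]
ft_force: [-4.2, -0.9, -1.1]
grip_width: 0.0489
grasp_force: 7.0
```

```bash
python3 st.py
```

```text
28.35 dx mm 30.04499425564763 z 0.06811537087472398 F tool-x -4.280317970974383 F [-4.19421557 -0.85909572 -1.12346962] 0.048946244729372736 6.999955773353577 tq [-0.18949132  0.72935617 -0.03181757]
mean [-3.46 -0.89 -1.06] [-0.24   0.744 -0.084]
ball shift [(1, 0, 0.85), (0, 0, 0.97)]
```

send_rows([
  {"jaw": 50, "xyz": [0.0005, 0, 0], "dr": [0, 0, 0]},
  {"jaw": 50, "xyz": [0.0008, 0, 0], "dr": [0, 0, 0]},
  {"jaw": 50, "xyz": [0.0008, 0, 0], "dr": [0, 0, 0]},
  {"jaw": 50, "xyz": [0.0008, 0, 0], "dr": [0, 0, 0]},
  {"jaw": 50, "xyz": [0.0008, 0, 0], "dr": [0, 0, 0]},
  {"jaw": 50, "xyz": [0.0008, 0, 0], "dr": [0, 0, 0]},
  {"jaw": 50, "xyz": [0.0008, 0, 0], "dr": [0, 0, 0]},
  {"jaw": 50, "xyz": [0.0008, 0, 0], "dr": [0, 0, 0]},
  {"jaw": 50, "xyz": [0.0008, 0, 0], "dr": [0, 0, 0]},
  {"jaw": 50, "xyz": [0.0008, 0, 0], "dr": [0, 0, 0]},
])

```text
time_s: 29.8
tcp_pos: [0.4972, -0.0828, 0.0681]
ee_rot: [180.0, 0.0, 12.8]
ft_force: [-3.8, -1.2, -1.1]
grip_width: 0.0488
grasp_force: 7.0
```

```bash
python3 st.py
python3 - <<'E'
import cv2,numpy as np
g=cv2.cvtColor(cv2.imread('pics/cur.png'),6).astype(float)
print('hook',g[246:284,309:327].mean(1).round(0).astype(int).tolist())
E
```

```text
29.8 dx mm 30.55523071262046 z 0.06813047518708015 F tool-x -3.99595355529678 F [-3.82546784 -1.1986137  -1.05928094] 0.048836080901169865 6.999946162104607 tq [-0.20457334  0.81897647 -0.08692414]
mean [-4.18 -1.04 -0.77] [-0.261  0.788 -0.068]
ball shift [(0, 1, 0.86), (0, 0, 0.97)]
hook [69, 69, 70, 70, 71, 71, 75, 90, 97, 97, 95, 95, 94, 93, 95, 94, 95, 96, 96, 96, 96, 96, 95, 96, 96, 96, 97, 97, 97, 96, 95, 105, 143, 172, 178, 179, 164, 88]
```

send_rows([
  {"jaw": 50, "xyz": [0.0005, 0, 0], "dr": [0, 0, 0]},
  {"jaw": 50, "xyz": [0.0008, 0, 0], "dr": [0, 0, 0]},
  {"jaw": 50, "xyz": [0.0008, 0, 0], "dr": [0, 0, 0]},
  {"jaw": 50, "xyz": [0.0008, 0, 0], "dr": [0, 0, 0]},
  {"jaw": 50, "xyz": [0.0008, 0, 0], "dr": [0, 0, 0]},
  {"jaw": 50, "xyz": [0.0008, 0, 0], "dr": [0, 0, 0]},
  {"jaw": 50, "xyz": [0.0008, 0, 0], "dr": [0, 0, 0]},
  {"jaw": 50, "xyz": [0.0008, 0, 0], "dr": [0, 0, 0]},
  {"jaw": 50, "xyz": [0.0008, 0, 0], "dr": [0, 0, 0]},
  {"jaw": 50, "xyz": [0.0008, 0, 0], "dr": [0, 0, 0]},
])

```text
time_s: 31.25
tcp_pos: [0.4976, -0.0828, 0.0681]
ee_rot: [-180.0, 0.0, 12.8]
ft_force: [-4.4, -1.8, -0.4]
grip_width: 0.0486
grasp_force: 7.0
```

```bash
python3 st.py
python3 - <<'E'
import cv2,numpy as np
g=cv2.cvtColor(cv2.imread('pics/cur.png'),6).astype(float)
print('hook',g[246:284,309:327].mean(1).round(0).astype(int).tolist())
E
```

```text
31.25 dx mm 31.002786193054458 z 0.06810871991800091 F tool-x -4.7154496305963365 F [-4.42260975 -1.81786198 -0.38152975] 0.048632357929007074 6.999934986233711 tq [-0.27518013  0.77996564 -0.0918449 ]
mean [-3.85 -1.11 -0.79] [-0.25   0.82  -0.072]
ball shift [(0, 0, 0.87), (0, 0, 0.96)]
hook [70, 70, 70, 70, 71, 71, 70, 75, 90, 97, 98, 95, 96, 95, 95, 96, 96, 97, 96, 97, 97, 96, 97, 96, 95, 96, 97, 97, 97, 97, 96, 94, 106, 144, 174, 180, 164, 88]
```

send_rows([
  {"jaw": 50, "xyz": [0.0005, 0, 0], "dr": [0, 0, 0]},
  {"jaw": 50, "xyz": [0.0008, 0, 0], "dr": [0, 0, 0]},
  {"jaw": 50, "xyz": [0.0008, 0, 0], "dr": [0, 0, 0]},
  {"jaw": 50, "xyz": [0.0008, 0, 0], "dr": [0, 0, 0]},
  {"jaw": 50, "xyz": [0.0008, 0, 0], "dr": [0, 0, 0]},
  {"jaw": 50, "xyz": [0.0008, 0, 0], "dr": [0, 0, 0]},
  {"jaw": 50, "xyz": [0.0008, 0, 0], "dr": [0, 0, 0]},
  {"jaw": 50, "xyz": [0.0008, 0, 0], "dr": [0, 0, 0]},
  {"jaw": 50, "xyz": [0.0008, 0, 0], "dr": [0, 0, 0]},
  {"jaw": 50, "xyz": [0.0008, 0, 0], "dr": [0, 0, 0]},
])

```text
time_s: 32.7
tcp_pos: [0.4981, -0.0827, 0.0681]
ee_rot: [180.0, 0.0, 12.8]
ft_force: [-4.8, -1.4, -1.4]
grip_width: 0.0488
grasp_force: 7.0
```

```bash
python3 st.py
python3 - <<'E'
import cv2,numpy as np
g=cv2.cvtColor(cv2.imread('pics/cur.png'),6).astype(float)
print('hook',g[246:284,309:327].mean(1).round(0).astype(int).tolist())
E
```

```text
32.7 dx mm 31.479405692517364 z 0.06812596150737754 F tool-x -5.016901029634347 F [-4.83577746 -1.35995399 -1.44496333] 0.048848715447882475 6.9999803602695465 tq [-0.33819233  0.89934424 -0.00851513]
mean [-4.25 -0.97 -1.59] [-0.312  0.911 -0.069]
ball shift [(0, 0, 0.87), (0, 0, 0.96)]
hook [68, 70, 69, 70, 70, 70, 71, 69, 74, 89, 96, 97, 95, 94, 95, 96, 95, 96, 96, 96, 96, 96, 97, 97, 96, 97, 95, 97, 96, 96, 97, 96, 95, 112, 156, 179, 165, 88]
```

send_rows([
  {"jaw": 50, "xyz": [0.0004, 0, 0], "dr": [0, 0, 0]},
  {"jaw": 50, "xyz": [0.0007, 0, 0], "dr": [0, 0, 0]},
  {"jaw": 50, "xyz": [0.0007, 0, 0], "dr": [0, 0, 0]},
  {"jaw": 50, "xyz": [0.0007, 0, 0], "dr": [0, 0, 0]},
  {"jaw": 50, "xyz": [0.0007, 0, 0], "dr": [0, 0, 0]},
  {"jaw": 50, "xyz": [0.0007, 0, 0], "dr": [0, 0, 0]},
  {"jaw": 50, "xyz": [0.0007, 0, 0], "dr": [0, 0, 0]},
  {"jaw": 50, "xyz": [0.0007, 0, 0], "dr": [0, 0, 0]},
  {"jaw": 50, "xyz": [0.0007, 0, 0], "dr": [0, 0, 0]},
  {"jaw": 50, "xyz": [0.0007, 0, 0], "dr": [0, 0, 0]},
])

```text
time_s: 34.15
tcp_pos: [0.4982, -0.0826, 0.0681]
ee_rot: [-180.0, 0.0, 12.8]
ft_force: [-4.5, -1.1, -0.2]
grip_width: 0.049
grasp_force: 7.0
```

```bash
python3 st.py
python3 - <<'E'
import cv2,numpy as np
g=cv2.cvtColor(cv2.imread('pics/cur.png'),6).astype(float)
print('hook',g[246:284,309:327].mean(1).round(0).astype(int).tolist())
E
```

```text
34.15 dx mm 31.642651222406364 z 0.06807269148574427 F tool-x -4.590304273731455 F [-4.45449793 -1.11263898 -0.2036254 ] 0.0489543534501785 6.999928280711174 tq [-0.23417898  1.02246855 -0.05007408]
mean [-5.02 -1.44 -0.65] [-0.325  1.043 -0.063]
ball shift [(0, 1, 0.86), (0, 0, 0.96)]
hook [70, 70, 69, 69, 70, 70, 71, 70, 73, 87, 95, 97, 95, 94, 95, 95, 94, 95, 96, 96, 97, 98, 96, 96, 97, 96, 97, 97, 96, 98, 96, 97, 94, 105, 142, 176, 165, 89]
```

Contact felt: the TCP was held back about 0.25 mm and the torque stepped up, so the bar bears lightly on the post. I'll release and rise.

send_rows([
  {"jaw": 75, "xyz": [0, 0, 0], "dr": [0, 0, 0]},
  {"jaw": 80, "xyz": [0, 0, 0], "dr": [0, 0, 0]},
  {"jaw": 80, "xyz": [0, 0, 0], "dr": [0, 0, 0]},
  {"jaw": 80, "xyz": [0, 0, 0], "dr": [0, 0, 0]},
  {"jaw": 80, "xyz": [0, 0, 0], "dr": [0, 0, 0]},
  {"jaw": 80, "xyz": [0, 0, -0.03], "dr": [0, 0, 0]},
  {"jaw": 80, "xyz": [0, 0, -0.08], "dr": [0, 0, 0]},
  {"jaw": 80, "xyz": [0, 0, -0.14], "dr": [0, 0, 0]},
  {"jaw": 80, "xyz": [0, 0, -0.203], "dr": [0, 0, 0]},
  {"jaw": 80, "xyz": [0, 0, -0.203], "dr": [0, 0, 0]},
])

```text
time_s: 35.6
tcp_pos: [0.5005, -0.0828, 0.1926]
ee_rot: [179.9, -0.3, 12.8]
ft_force: [-1.0, 0.2, -0.8]
grip_width: 0.0709
grasp_force: 0.0
```

Run:
```python
from h import *
s=arm.get_state();print(s['time_s'],s['tcp_pos'],s['ft_force'])
c,im=snap('wrist','w8.png');cs,ims=snap('side')
pv=np.array([.5668,-.067,.085]);xd=np.array([np.cos(np.radians(192.8)),np.sin(np.radians(192.8)),0])
for n,p in dict(bar=pv+xd*.0685-[0,0,.002],pivot=pv,hend=pv-xd*.063+[0,0,.061],hc=pv-xd*.043+[0,0,.042]).items(): print(n,proj(c,p).round(0))
for l in('handle','loop_bar'):
    r=spotter.recognise('wrist',l);print(l,[(np.round(q['box'],1).tolist(),round(q['conf'],2)) for q in r[:2]])
a=im[:,:,::-1][0:300,200:440];b=ims[:,:,::-1][140:230,280:400]
cv2.imwrite('pics/w8c.png',np.hstack([cv2.resize(a,(480,600),interpolation=2),cv2.resize(b,(320,600//2),interpolation=2).repeat(2,0)]))
```

```text
35.6 [ 0.50050342 -0.08275487  0.19258698] [-0.95123087  0.21538608 -0.77624165]
bar [317. 200.]
pivot [317. 121.]
hend [317.   7.]
hc [317.  52.]
handle [([319.6, 70.3, 45.9, 105.6], 0.95)]
loop_bar [([316.1, 149.7, 55.6, 120.2], 0.67)]
```

View pics/w8c.png

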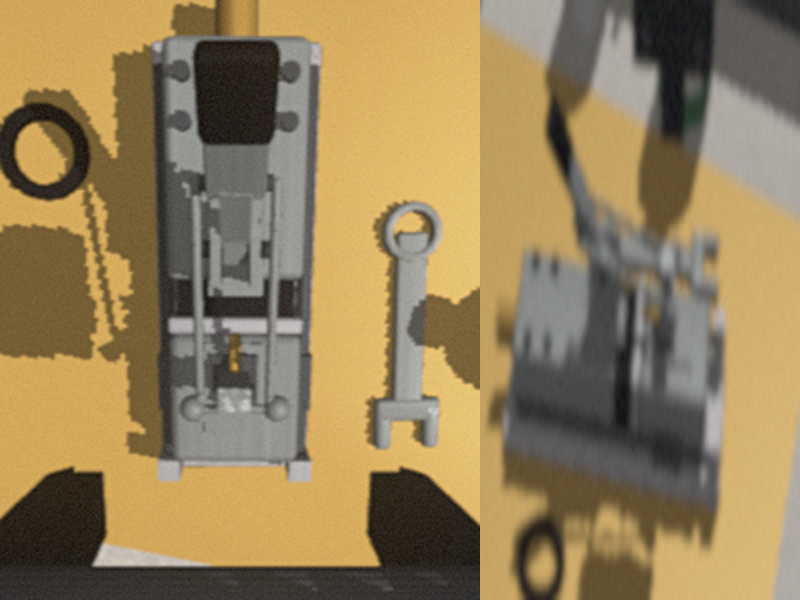

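The bar is hooked: the balls are at crop (192,408) and (278,408), with the bright lip covering the bar between them. The handle leans back, with its sleeve top at crop row 40, which gives a lever angle of about 1.3 rad. Next I'll close the fingers and go above the sleeve.

send_rows([
  {"jaw": 0, "xyz": [0.06, 0, 0], "dr": [0, 0, 0]},
  {"jaw": 0, "xyz": [0.13, 0, 0], "dr": [0, 0, 0]},
  {"jaw": 0, "xyz": [0.205, 0, 0], "dr": [0, 0, 0]},
  {"jaw": 0, "xyz": [0.205, 0, 0], "dr": [0, 0, 0]},
  {"jaw": 0, "xyz": [0.205, 0, 0], "dr": [0, 0, 0]},
  {"jaw": 0, "xyz": [0.205, 0, 0.02], "dr": [0, 0, 0]},
  {"jaw": 0, "xyz": [0.205, 0, 0.04], "dr": [0, 0, 0]},
  {"jaw": 0, "xyz": [0.205, 0, 0.04], "dr": [0, 0, 0]},
  {"jaw": 0, "xyz": [0.205, 0, 0.04], "dr": [0, 0, 0]},
  {"jaw": 0, "xyz": [0.205, 0, 0.04], "dr": [0, 0, 0]},
], newtons=10)

```text
time_s: 37.05
tcp_pos: [0.6187, -0.0553, 0.1663]
ee_rot: [180.0, -0.0, 12.8]
ft_force: [-0.1, 0.5, 0.7]
grip_width: 0.0
grasp_force: 0.0
```

Run:
```python
from h import *
s=arm.get_state();print(s['time_s'],s['tcp_pos'],s['ft_force'],s['grip_width'])
c,im=snap('wrist','w9.png');snap('side','s9.png')
for n in('wrist','side'):
  for l in('handle','loop_bar'):
    r=spotter.recognise(n,l);print(n,l,[(np.round(q['box'],1).tolist(),round(q['conf'],2)) for q in r[:2]])
```

```text
37.05 [ 0.61872801 -0.05534901  0.16634669] [-0.08893885  0.4893911   0.74404807] 1.4033276293415765e-05
wrist handle []
wrist loop_bar []
side handle [([316.6, 165.1, 22.5, 22.1], 0.48)]
side loop_bar []
```

send_rows([
  {"jaw": 0, "xyz": [0, 0, 0.007], "dr": [0, 0, 0]},
  {"jaw": 0, "xyz": [0, 0, 0.014], "dr": [0, 0, 0]},
  {"jaw": 0, "xyz": [0, 0, 0.02], "dr": [0, 0, 0]},
  {"jaw": 0, "xyz": [0, 0, 0.026], "dr": [0, 0, 0]},
  {"jaw": 0, "xyz": [0, 0, 0.032], "dr": [0, 0, 0]},
  {"jaw": 0, "xyz": [0, 0, 0.038], "dr": [0, 0, 0]},
  {"jaw": 0, "xyz": [0, 0, 0.043], "dr": [0, 0, 0]},
  {"jaw": 0, "xyz": [0, 0, 0.043], "dr": [0, 0, 0]},
  {"jaw": 0, "xyz": [0, 0, 0.043], "dr": [0, 0, 0]},
  {"jaw": 0, "xyz": [0, 0, 0.043], "dr": [0, 0, 0]},
])

```text
time_s: 38.6
tcp_pos: [0.6172, -0.0557, 0.1394]
ee_rot: [-180.0, 0.2, 12.8]
ft_force: [0.2, 0.0, 1.2]
grip_width: 0.0006
grasp_force: 0.5
```

Run:
```python
from h import *
s=arm.get_state();print(s['time_s'],s['tcp_pos'],s['ft_force'],s['wrist_torque'])
imaging.camera('wrist');imaging.camera('side');s=arm.get_state();print(s['ft_force'],s['wrist_torque'])
for l in('handle',):
    r=spotter.recognise('side',l);print(l,[(np.round(q['box'],1).tolist(),round(q['conf'],2)) for q in r[:2]])
```

```text
38.6 [ 0.61717969 -0.05567985  0.13937759] [0.17144851 0.04527225 1.22063964] [-0.00982095  0.02499886  0.00760255]
[-0.26511778  0.33849412  1.31003371] [-0.02459125  0.12663755  0.06574778]
handle [([328.8, 189.2, 82.4, 49.7], 0.45), ([312.6, 168.9, 29.4, 13.2], 0.41)]
```

send_rows([
  {"jaw": 0, "xyz": [0, 0, 0.005], "dr": [0, 0, 0]},
  {"jaw": 0, "xyz": [0, 0, 0.01], "dr": [0, 0, 0]},
  {"jaw": 0, "xyz": [0, 0, 0.015], "dr": [0, 0, 0]},
  {"jaw": 0, "xyz": [0, 0, 0.02], "dr": [0, 0, 0]},
  {"jaw": 0, "xyz": [0, 0, 0.025], "dr": [0, 0, 0]},
  {"jaw": 0, "xyz": [0, 0, 0.03], "dr": [0, 0, 0]},
  {"jaw": 0, "xyz": [0, 0, 0.035], "dr": [0, 0, 0]},
  {"jaw": 0, "xyz": [0, 0, 0.035], "dr": [0, 0, 0]},
  {"jaw": 0, "xyz": [0, 0, 0.035], "dr": [0, 0, 0]},
  {"jaw": 0, "xyz": [0, 0, 0.035], "dr": [0, 0, 0]},
])

```text
time_s: 40.0
tcp_pos: [0.6183, -0.0554, 0.119]
ee_rot: [-180.0, 0.0, 12.8]
ft_force: [-0.5, 0.8, 0.1]
grip_width: 0.0005
grasp_force: 0.0
```

Run:
```python
from h import *
s=arm.get_state();print(s['time_s'],s['tcp_pos'],s['ft_force'],s['wrist_torque'])
imaging.camera('wrist');imaging.camera('side');s=arm.get_state();print(s['ft_force'],s['wrist_torque'])
for l in('handle',):
    r=spotter.recognise('side',l);print(l,[(np.round(q['box'],1).tolist(),round(q['conf'],2)) for q in r[:2]])
```

```text
40.0 [ 0.61825668 -0.05538933  0.11900799] [-0.50595217  0.82991624  0.07196007] [-0.04489918  0.02331089 -0.0163993 ]
[-0.54374564  0.11791141  0.31100595] [ 0.04470548  0.01986599 -0.04498208]
handle [([312.3, 174.4, 27.4, 10.0], 0.42)]
```

send_rows([
  {"jaw": 0, "xyz": [0, 0, 0.004], "dr": [0, 0, 0]},
  {"jaw": 0, "xyz": [0, 0, 0.008], "dr": [0, 0, 0]},
  {"jaw": 0, "xyz": [0, 0, 0.012], "dr": [0, 0, 0]},
  {"jaw": 0, "xyz": [0, 0, 0.016], "dr": [0, 0, 0]},
  {"jaw": 0, "xyz": [0, 0, 0.02], "dr": [0, 0, 0]},
  {"jaw": 0, "xyz": [0, 0, 0.024], "dr": [0, 0, 0]},
  {"jaw": 0, "xyz": [0, 0, 0.027], "dr": [0, 0, 0]},
  {"jaw": 0, "xyz": [0, 0, 0.027], "dr": [0, 0, 0]},
  {"jaw": 0, "xyz": [0, 0, 0.027], "dr": [0, 0, 0]},
  {"jaw": 0, "xyz": [0, 0, 0.027], "dr": [0, 0, 0]},
])

```text
time_s: 41.4
tcp_pos: [0.6184, -0.0554, 0.103]
ee_rot: [180.0, 0.0, 12.8]
ft_force: [-0.2, -0.4, -0.2]
grip_width: 0.0003
grasp_force: 0.0
```

Run:
```python
from h import *
s=arm.get_state();print(s['time_s'],s['tcp_pos'],s['ft_force'],s['wrist_torque'])
imaging.camera('wrist');c,im=snap('side');s=arm.get_state();print(s['ft_force'],s['wrist_torque'])
r=spotter.recognise('side','handle');print([(np.round(q['box'],1).tolist(),round(q['conf'],2)) for q in r[:2]])
pv=np.array([.5655,-.067,.085]);xd=np.array([np.cos(np.radians(192.8)),np.sin(np.radians(192.8)),0])
for t in (130,150,160,170,180):
    a=np.radians(t);print(t,proj(c,pv+(xd*np.cos(a)+np.array([0,0,np.sin(a)]))*.075).round(1))
```

```text
41.4 [ 0.61844699 -0.05541144  0.10297675] [-0.17081253 -0.42892146 -0.24711855] [-0.0200089   0.00142452 -0.01527746]
[-0.11300538  0.45557358 -0.07557917] [-0.00717273 -0.00711854  0.05730094]
[([356.5, 131.0, 24.4, 53.8], 0.42)]
130 [308.6 160.3]
150 [302.5 165.5]
160 [300.5 168.6]
170 [299.4 172.1]
180 [299.1 175.6]
```

Run:
```python
from h import *
pv=np.array([.5655,-.067,.085]);xd=np.array([np.cos(np.radians(192.8)),np.sin(np.radians(192.8)),0]);yd=np.array([-xd[1],xd[0],0])
for n in('side','top'):
    c,im=snap(n,n+'10.png')
    for l in('loop','handle','loop_bar'):
        r=spotter.cut_out(n,l);print(n,l,[(np.round(q['box'],1).tolist(),round(q['conf'],2),int(q['mask'].sum())) for q in r[:2]])
    print(n,'bar hooked',[proj(c,pv+xd*.071+yd*y-[0,0,.003]).round(1).tolist() for y in(-.019,.019)],'handle180',[proj(c,pv-xd*r).round(1).tolist() for r in(.0325,.0875)],'h150',[proj(c,pv+(-xd*.866+np.array([0,0,.5]))*r).round(1).tolist() for r in(.0325,.0875)])
    print(n,'tip',proj(c,arm.get_state()['tcp_pos']).round(1))
```

```text
side loop []
side handle []
side loop_bar [([327.6, 121.2, 10.0, 43.6], 0.73, 250), ([318.8, 181.7, 5.6, -1.0], 0.46, 3)]
side bar hooked [[352.1, 186.8], [353.4, 177.3]] handle180 [[314.6, 177.2], [294.5, 175.2]] h150 [[316.2, 172.9], [298.4, 163.3]]
side tip [306.6 171.3]
top loop [([369.1, 200.4, 20.6, 33.4], 0.55, 38), ([366.4, 195.6, 20.7, 39.9], 0.32, 180)]
top handle [([362.1, 182.0, 8.6, 11.0], 0.63, 45), ([447.5, 150.1, 24.6, 26.5], 0.41, 500)]
top loop_bar [([365.3, 201.2, 22.4, 25.6], 0.46, 24), ([362.1, 204.2, 50.4, 72.7], 0.45, 1763)]
top bar hooked [[362.4, 215.2], [375.4, 211.9]] handle180 [[359.4, 178.6], [354.3, 160.5]] h150 [[360.3, 178.8], [356.7, 160.4]]
top tip [358.  169.9]
```

send_rows([
  {"jaw": 0, "xyz": [0, 0, -0.07], "dr": [0, 0, 0]},
  {"jaw": 0, "xyz": [0, 0, -0.145], "dr": [0, 0, 0]},
  {"jaw": 0, "xyz": [-0.07, 0, -0.145], "dr": [0, 0, 0]},
  {"jaw": 0, "xyz": [-0.14, 0, -0.145], "dr": [0, 0, 0]},
  {"jaw": 0, "xyz": [-0.205, 0, -0.145], "dr": [0, 0, 0]},
  {"jaw": 30, "xyz": [-0.205, 0, -0.145], "dr": [0, 0, 0]},
  {"jaw": 80, "xyz": [-0.205, 0, -0.145], "dr": [0, 0, 0]},
  {"jaw": 80, "xyz": [-0.205, 0, -0.145], "dr": [0, 0, 0]},
  {"jaw": 80, "xyz": [-0.205, 0, -0.145], "dr": [0, 0, 0]},
  {"jaw": 80, "xyz": [-0.205, 0, -0.145], "dr": [0, 0, 0]},
])

```text
time_s: 43.2
tcp_pos: [0.4988, -0.0823, 0.1898]
ee_rot: [-180.0, 0.0, 12.8]
ft_force: [-0.2, 0.4, 0.4]
grip_width: 0.0482
grasp_force: 0.0
```

Run:
```python
from h import *
s=arm.get_state();print(s['time_s'],s['tcp_pos'])
c,im=snap('wrist','w10.png');print(proj(c,[.4965,-.0826,.081]))
for l in('handle','loop_bar','loop'):
    r=spotter.cut_out('wrist',l);print(l,[(np.round(q['box'],1).tolist(),round(q['conf'],2),int(q['mask'].sum())) for q in r[:2]])
w=cv2.imread('pics/w8.png');n=np.ascontiguousarray(im[:,:,::-1]);g=lambda i:cv2.cvtColor(i,6)
for u in(296,339):
    t=g(w)[197:212,u-8:u+9]
    m=cv2.matchTemplate(g(n)[120:290,u-20:u+21],t,5);_,v,_,l=cv2.minMaxLoc(m);print('ball',u,'->',(l[0]+u-20+8,l[1]+120+7),round(v,2))
t=g(w)[150:215,285:350];m=cv2.matchTemplate(g(n)[140:230,270:365],t,5);print('hook+balls patch',cv2.minMaxLoc(m))
print('col profile', g(n)[0:130,312:326].mean(1).astype(int).tolist()[::2]);print('old',g(w)[0:130,312:326].mean(1).astype(int).tolist()[::2])
```

```text
43.2 [ 0.49879394 -0.08233427  0.18979089]
[318.16991906 201.35958789]
handle []
loop_bar [([317.9, 142.6, 52.2, 124.2], 0.83, 1279)]
loop [([318.8, 143.7, 57.3, 121.5], 0.59, 1447)]
ball 296 -> (297, 199) 0.86
ball 339 -> (340, 199) 0.93
hook+balls patch (-0.04878319799900055, 0.9236314296722412, (23, 24), (16, 5))
col profile [41, 39, 40, 40, 39, 40, 41, 40, 40, 40, 39, 38, 39, 38, 40, 39, 40, 39, 38, 39, 36, 49, 145, 148, 148, 148, 147, 147, 148, 148, 147, 148, 147, 146, 148, 147, 148, 146, 170, 157, 148, 148, 148, 148, 149, 147, 147, 147, 148, 148, 147, 141, 135, 146, 142, 137, 138, 141, 137, 130, 140, 146, 142, 131, 83]
old [139, 139, 139, 140, 140, 140, 141, 140, 142, 125, 60, 33, 35, 38, 40, 36, 34, 33, 33, 31, 33, 32, 32, 31, 31, 32, 33, 31, 31, 29, 33, 30, 32, 32, 31, 30, 73, 108, 107, 107, 108, 107, 107, 107, 107, 107, 106, 106, 116, 113, 109, 109, 109, 109, 109, 109, 110, 109, 110, 110, 112, 119, 120, 116, 111]
```

The hook and balls have shifted about 5 mm towards the lever, so the cover is drawn. The handle now looks level. I'll press gently to confirm it is on its stop.

send_rows([
  {"jaw": 0, "xyz": [0.07, 0, 0], "dr": [0, 0, 0]},
  {"jaw": 0, "xyz": [0.14, 0, 0], "dr": [0, 0, 0]},
  {"jaw": 0, "xyz": [0.205, 0, 0], "dr": [0, 0, 0]},
  {"jaw": 0, "xyz": [0.205, 0, 0.05], "dr": [0, 0, 0]},
  {"jaw": 0, "xyz": [0.205, 0, 0.11], "dr": [0, 0, 0]},
  {"jaw": 0, "xyz": [0.205, 0, 0.145], "dr": [0, 0, 0]},
  {"jaw": 0, "xyz": [0.205, 0, 0.155], "dr": [0, 0, 0]},
  {"jaw": 0, "xyz": [0.205, 0, 0.163], "dr": [0, 0, 0]},
  {"jaw": 0, "xyz": [0.205, 0, 0.163], "dr": [0, 0, 0]},
  {"jaw": 0, "xyz": [0.205, 0, 0.163], "dr": [0, 0, 0]},
])

```text
time_s: 44.65
tcp_pos: [0.6191, -0.0554, 0.093]
ee_rot: [180.0, -0.1, 12.8]
ft_force: [-0.3, -0.1, 0.1]
grip_width: 0.0004
grasp_force: 0.0
```

```bash
python3 st.py
```

```text
44.65 dx mm 155.50860853386246 z 0.09300487990341078 F tool-x -0.31834605069258604 F [-0.29827655 -0.12404448  0.09017197] 0.0003947690416846057 0.0 tq [ 0.01738637 -0.01888989  0.019743  ]
mean [-0.01 -0.05  0.15] [0.006 0.004 0.011]
ball shift [(7, 18, 0.62), (-6, 16, 0.38)]
```

send_rows([
  {"jaw": 0, "xyz": [0, 0, 0.0015], "dr": [0, 0, 0]},
  {"jaw": 0, "xyz": [0, 0, 0.003], "dr": [0, 0, 0]},
  {"jaw": 0, "xyz": [0, 0, 0.0045], "dr": [0, 0, 0]},
  {"jaw": 0, "xyz": [0, 0, 0.006], "dr": [0, 0, 0]},
  {"jaw": 0, "xyz": [0, 0, 0.0075], "dr": [0, 0, 0]},
  {"jaw": 0, "xyz": [0, 0, 0.0085], "dr": [0, 0, 0]},
  {"jaw": 0, "xyz": [0, 0, 0.0085], "dr": [0, 0, 0]},
  {"jaw": 0, "xyz": [0, 0, 0.0085], "dr": [0, 0, 0]},
  {"jaw": 0, "xyz": [0, 0, 0.0085], "dr": [0, 0, 0]},
  {"jaw": 0, "xyz": [0, 0, 0.0085], "dr": [0, 0, 0]},
])

```text
time_s: 46.1
tcp_pos: [0.6185, -0.0554, 0.0884]
ee_rot: [180.0, 0.0, 12.8]
ft_force: [-4.6, 0.5, 12.0]
grip_width: 0.0003
grasp_force: 6.1
```

```bash
python3 st.py
```

```text
46.1 dx mm 154.94345703573552 z 0.08837743874865903 F tool-x -4.425758900480454 F [-4.64452337  0.46646703 11.97058545] 0.000327947627161926 6.058438059553737 tq [ 0.01328627  1.01200202 -0.03398338]
mean [-4.45  0.32 11.63] [ 0.005  1.048 -0.009]
ball shift [(7, 18, 0.64), (7, 17, 0.36)]
```

It met a firm stop at z 0.0884, where a locked handle's top should be. I'll lift off and hand in.

send_rows([
  {"jaw": 0, "xyz": [0, 0, -0.02], "dr": [0, 0, 0]},
  {"jaw": 0, "xyz": [0, 0, -0.06], "dr": [0, 0, 0]},
  {"jaw": 0, "xyz": [0, 0, -0.12], "dr": [0, 0, 0]},
  {"jaw": 0, "xyz": [0, 0, -0.18], "dr": [0, 0, 0]},
  {"jaw": 0, "xyz": [0, 0, -0.2], "dr": [0, 0, 0]},
  {"jaw": 0, "xyz": [0, 0, -0.2], "dr": [0, 0, 0]},
  {"jaw": 0, "xyz": [0, 0, -0.2], "dr": [0, 0, 0]},
  {"jaw": 0, "xyz": [0, 0, -0.2], "dr": [0, 0, 0]},
  {"jaw": 0, "xyz": [0, 0, -0.2], "dr": [0, 0, 0]},
  {"jaw": 0, "xyz": [0, 0, -0.2], "dr": [0, 0, 0]},
])

```text
time_s: 47.55
tcp_pos: [0.6183, -0.0553, 0.2067]
ee_rot: [-180.0, 0.0, 12.8]
ft_force: [0.1, 0.8, 0.1]
grip_width: 0.0007
grasp_force: 0.0
```

Run:
```python
from h import *
s=arm.get_state();print(s['time_s'],s['tcp_pos'],s['ft_force'])
print(ticket.close_job())
```

```text
47.55 [ 0.61833571 -0.05534664  0.20667223] [0.14038101 0.78526806 0.05072898]
the job is handed in; nothing more can be done
None
```

I hooked the loop, let it go and pressed the lever over; it met a firm stop at the locked height and the cover looked drawn about 5 mm. I handed the job in at 47.6 s, but no verdict came back.

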